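# Refill the blue paint marker and take it up to draw

### The arm

A 6-joint arm with a two-finger parallel gripper is mounted at the origin on the work surface. World frame = base frame: x ahead of the robot, y to its left, z up, the work surface at z = 0. Lengths are in mm, angles in rad, forces in N, time in s.
With the tool pointing down it reaches from about 400 to 925 mm from the base axis. Payload 12.5 kg.
Tool frame: the origin (TCP) lies on the centre line of the jaws, within the pads' length; the fingertips stand 8 mm ahead of it and the grasp point (between the pads) lies 11 mm behind it; z points along the fingers, x is the direction in which the jaws open and shut, and the axes are right-handed (so a half turn about z gives the same grasp; the last joint's range is limited). The gripper opens to 95 mm and grips with 3 to 60 N. Pads are 20 mm wide; open, the fingers measure 119 mm over their backs; the gripper's body (75 mm by 180 mm) begins 59 mm behind the grasp point.
Start: joints at [-1.307, 0.491, 1.559, -0, 1.092, -0.106], TCP at [225.917, -582.762, 186.761] pointing down, gripper open.
Joint ranges: [-3.1, 3.1], [-0.84, 2.19], [0.05, 2.79], [-1.13, 4.28], [0.06, 2.93], [-2.69, 2.69]. Speed limits (rad/s): [2.22, 2.22, 2.79, 3.14, 3.14, 3.14].

### API

Orientations are given as [roll, pitch, yaw] about the fixed x, y, z axes, in that order (R = Rz(yaw) Ry(pitch) Rx(roll)).
In Python, from cell import env gives the robot as it stands. The module is installed in compiled form; this text tells all that it offers.
- The arm moves only by the tool send_rows, never from a script. Its argument "moves" is a list that holds one entry, the list of rows, each a list of 6 numbers: the shift along the tool's x, y, z as a fraction of full scale, then the turn, a rotation vector about the tool's x, y, z as a fraction of full scale. A call has 1 to 12 rows; each row is the pose to reach, as a shift and turn from the pose commanded when the call began, along the tool's axes at that moment; what a row does not reach only later rows make up. Full scale, the value 1, is 0.3 m for a shift and 90 degrees for a turn. A row lasts 1/12 s, in which the tool goes at most 41.7 mm and 7.16 degrees, less where a joint would pass 70% of its speed; a pose out of reach is approached as far as the arm can. A call with a number of a shift or a turn outside -1 to 1 is refused whole. A call with a gripper value outside its range is refused whole. "grip" is the gripper's target within -1 to 1 (shut at 1, half-way at 0, fully open at -1), set as the call begins (left out, the last holds). The fingers move at their own pace and stop on an object; the grip force is fixed at half the most. Time passes only in rows, so rows that repeat a pose let the fingers close. It gives the time, the measured TCP pose, the force and the opening at its end, in the units of the state.
- env.state(): the state, without advancing time (a new reading comes with each control period).
- env.read_camera(name): name is "side" or "top" or "wrist"; returns a dict with "image" (420x560x3 uint8, red, green, blue), "mtx" (3x3 intrinsics, pixels), "distortion" ([k1, k2, p1, p2, k3] as OpenCV has them; the pictures are not rectified), "T" (4x4, takes a point from camera to world coordinates); the wrist camera has in their place "mount" (4x4, takes a point from camera to tool coordinates, whose origin is the TCP and whose axes are the tool frame's). Camera axes: x right, y up, looking along -z (the intrinsics and any distortion apply to the point x, -y, -z); pixel columns grow to the right and rows downward; lengths in mm; the calibration is good to about 2 mm. A picture is of the moment at which its call begins: read the wrist's pose just before it. There is no depth.
- env.job_done(): hands the job in, once; it reports no verdict.
Trained networks look in the newest picture that a camera, given by its name, has taken for a name from the list of things; names that differ only in an ending like _2 or _b are one class to them, and where a whole thing is asked for, a point or a joint stands for the part that bears it (a point fixed in the world has none). Each returns a list of dicts, best first, with "confidence" (0 to 1); they miss things now and then, are a little off and sometimes report something else, mostly with a low value. They report only what shows in the picture. A call takes as long as a camera call. They do not tell look-alikes from the thing itself.
- env.look_for(camera, thing): "xy" ([column, row] in pixels, amid what is visible of it).
- env.outline_of(camera, thing): "region" (420x560 bool, what is visible of it) and "xy" ([column, row] in pixels, amid what is visible of it).
The state is a dict: "t": time; "joints": joint angles; "qvel": joint speeds; "tau": joint torques, N m; "eef_pos": TCP position; "tcp_rot": TCP orientation; "ft_force": force on the tool from outside, world axes, zero at the start; "moment": the same for the moment, N m; "opening": opening from 0.0 (shut) to 1.0 (fully open).
Only numpy, scipy, OpenCV 4.12 (cv2) and the standard library are available. Lean on these libraries where they do the work, as an engineer would, in place of code of your own. Each camera call takes 0.05 s, during which the arm holds its last target. There are 200 camera calls.

### The job

The blue paint marker stands nib-down in the wooden pen stand with its tail open: push the blue refill from the rack down into it until the refill's plug sits fully home on the rim of the barrel. Then draw the marker, with its refill, up out of the stand and finish while holding it in the gripper at a drawing slant, about half-way between upright and flat, nib downwards, still, and with the nib poised 2 to 3 cm above the middle of the bare end of the pine block without touching it. Leave the pine block, the red marker, the red refill, the pine-cone figure and the scissors as they are.

Things in the scene. Friction and masses are not known exactly. Their poses are not given: they have to be found in the camera images.
- stand: Fixed brown wooden pen stand, 64 x 136 mm, 55 mm high, origin at the centre of its underside, long side along its y, yaw within 0.5 rad. Two upright sockets at y = +32 and -32 mm (blue marker in one, red in the other), each 25 mm wide, 30 mm deep to a seat ring at height 25 mm, then a 17 mm hole for the nose. It stands left or right of the pine block, the rack on the other side.
- marker: Blue marker, loose, about 45 g, 127 mm from nib to rim; origin at the nib tip, z along its axis towards the tail. White nose 14 mm across for 22 mm, then a shoulder and a round barrel 22 mm across up to the open rim. In the stand the nib is 3 mm and the rim 130 mm above the table; 75 mm of barrel show; raise it over 52 mm to draw it out.
- marker_mid (a point): Point on the blue marker's axis half-way along it, 63.5 mm from the nib tip; z towards the tail.
- marker_mouth (a point): Centre of the open tail rim of the blue marker. Round bore 13 mm wide, wall 4.5 mm. 73 mm below the rim is the feeder, a stiff sliding seat: the last 12 mm of the refill's way must be pushed with about 4 N, and the feeder stays where it is pushed.
- marker_nib (a point): Tip of the blue marker's nib (6 mm wide), 127 mm from the rim.
- rack: Fixed plywood refill rack: base 64 x 140 mm, top board at height 100 mm (8 mm thick) on four corner dowels; origin at the centre of its underside, long side along its y, yaw within 0.5 rad. Two 12 mm holes in the top board at y = +35 and -35 mm, a refill hanging in each by its plug (blue in one, red in the other).
- blue_plug (a point): Centre of the blue refill's plug, round, 16 mm across, 32 mm tall; below it a white rod 9 mm across, 85 mm long, its last 9 mm tapering to 4 mm; 20 g, z up along the rod. In the rack the plug spans heights 100 to 132 mm, the tip is at 15 mm. The plug is narrower than the marker's barrel: fingers reaching below the plug would strike the barrel's rim, so hold it by its upper part.
- blue_seat (a point): Centre of the underside of the blue plug, 16 mm below its centre, 85 mm above the rod's tip. Fully home it lies on the rim at marker_mouth, the plug standing 32 mm out (top at height 162 mm while in the stand). Nothing latches it: only its weight keeps it in.
- block_spot (a point): Middle of the bare end of the pine block on its top face, 20 mm above the table, 32 mm from the bare short edge. The block is loose, 120 x 40 x 20 mm, 75 g, pale wood, with two 23 mm tall acorn figures glued on its other half, 50 and 73 mm from this point; x points along the block towards the acorns.
- block: The pine block; origin at the centre of its underside, x along it towards the acorns.
- red_marker: Red marker, a bystander: outline as the blue one but with its plug in (162 mm tall in the stand), 64 mm from the blue one in the other socket. Origin at its nib tip.
- red_plug (a point): Centre of the plug of the red refill, a bystander shaped as the blue one, 70 mm from it in the other hole of the rack.
- pinecone_mid (a point): Pine-cone figure on three twig legs, a bystander beyond the block, about 70 mm across, 85 mm tall; this point is on its axis, 35 mm above the table.
- scissors_mid (a point): Pink-handled scissors lying flat, a bystander beyond the block, about 170 mm long and 9 mm thick; this point is near their middle.
Things that resemble listed ones, but are neither listed nor needed, are in the scene too. Leave any pink look-alike of the part that bears blue_plug alone. Leave any green look-alike of the marker alone.

How it is judged (in metres and radians):
On the way, in this order (a step that is already met when the one before it is completed fails the run):
1. the blue refill is pushed fully home in the blue marker while the marker stands in the stand (z of blue_seat in the frame of marker_mouth below 0.003 m and horizontal distance between blue_seat and marker_mouth below 0.005 m and z of marker_nib in the frame of stand below 0.008 m), for 0.2 s.
2. the blue marker, gripped, is drawn clear of the stand with the refill home in it (z of marker_nib in the frame of stand above 0.058 m and distance between blue_seat and marker_mouth below 0.006 m and contact force between the fingers and marker above 0.5 N), for 0.1 s.
At the end, for the whole second after the job is handed in: Blue marker held still 30-60 deg from upright, nib down, nib within 20 mm sideways of block_spot and 8-45 mm above it, plug within 6 mm of home; it touches no block, stand or rack; block, red marker, red refill within 15 mm, cone and scissors within 20 mm of their starts (contact force between the fingers and marker above 0.5 N and angle between marker_mid's own z axis and vertical between 0.52 and 1.05 rad and horizontal distance between marker_nib and block_spot below 0.02 m and z of marker_nib in the frame of block_spot between 0.008 and 0.045 m and distance between blue_seat and marker_mouth below 0.006 m and linear speed of marker below 0.02 m/s and contact force between marker and block below 0.05 N and contact force between marker and stand below 0.05 N and contact force between marker and rack below 0.05 N and distance of each of block_spot, red_marker, red_plug from where it was at the start of the episode below 0.015 m and distance of each of pinecone_mid, scissors_mid from where it was at the start of the episode below 0.02 m); the arm keeps its last pose, push and grip.
It fails at once if the pine block is shoved more than 15 mm (distance of block_spot from where it was at the start of the episode above 0.015 m).
It fails at once if the red marker or the red refill is taken or knocked more than 15 mm (distance of any of red_marker, red_plug from where it was at the start of the episode above 0.015 m).
It fails at once if the pine-cone figure or the scissors are moved more than 20 mm (distance of any of pinecone_mid, scissors_mid from where it was at the start of the episode above 0.02 m).
It also fails if it takes over 67 s, if anything falls off the work surface, if the arm or the gripper's body presses on something with over 40 N, if the wrist force passes 120 N, or if a joint passes its speed limit or range.

## Working session

There is one attempt and no reset: what is moved stays moved. The work goes in short steps, Python scripts to look and compute and a tool call to move; the robot and the scene stay as the last step left them, time stands still between calls to the robot, and variables do not carry over. Pictures are saved under pics/ and viewed, about 8 in all and at most 12, crops included, and the job is handed in when it is done.

Besides the shell and the picture viewer there is one more tool, called after ">>>" in YAML: its name, and indented under it one key for each argument. send_rows: Moves the arm, as the interface text tells. Its arguments: {"type":"object","properties":{"moves":{"type":"array","items":{"type":"array","items":{"type":"array","items":{"type":"number"}}}},"grip":{"type":"number"}},"required":["moves"]}

```bash
mkdir -p pics; cat > h.py <<'E'
from cell import env
import numpy as np, cv2
from scipy.spatial.transform import Rotation as R
def cam(n):
    s=env.state(); c=env.read_camera(n)
    if n=="wrist":
        T=np.eye(4);T[:3,:3]=R.from_euler('xyz',s['tcp_rot']).as_matrix();T[:3,3]=s['eef_pos'];c['T']=T@np.array(c['mount'])
    c={k:(np.array(v)) for k,v in c.items()}
    return c
def save(c,f,crop=None,sc=1):
    im=c['image'][:,:,::-1]
    if crop: im=im[crop[1]:crop[3],crop[0]:crop[2]]
    cv2.imwrite(f,cv2.resize(im,None,fx=sc,fy=sc,interpolation=cv2.INTER_CUBIC))
def ray(c,px):
    u=cv2.undistortPoints(np.array([[px]],float),c['mtx'],c['distortion'])[0,0]
    d=c['T'][:3,:3]@np.array([u[0],-u[1],-1]); return c['T'][:3,3],d
def atz(c,px,z):
    o,d=ray(c,px); return o+d*(z-o[2])/d[2]
def proj(c,P):
    P=np.atleast_2d(np.array(P,float)); q=(P-c['T'][:3,3])@c['T'][:3,:3]; q=q*[1,-1,-1]
    return cv2.projectPoints(q,np.zeros(3),np.zeros(3),c['mtx'],c['distortion'])[0][:,0]
def tri(obs):
    A=np.zeros((3,3));b=np.zeros(3)
    for c,px in obs:
        o,d=ray(c,px);d=d/np.linalg.norm(d);M=np.eye(3)-np.outer(d,d);A+=M;b+=M@o
    p=np.linalg.solve(A,b); return p,[np.linalg.norm(np.cross(p-ray(c,x)[0],ray(c,x)[1]/np.linalg.norm(ray(c,x)[1]))) for c,x in obs]
E
python3 - <<'E'
from h import *
print(env.state())
for n in ("side","top","wrist"):
    c=cam(n); save(c,f"pics/{n}0.png",sc=1.4)
    print(n,c['T'].round(2).tolist())
    if n!="wrist":
        for t in ["stand","marker","marker_mouth","rack","blue_plug","block_spot","block","red_marker","red_plug","pinecone_mid","scissors_mid"]:
            print(t,[(np.round(r['xy']).tolist(),round(r['confidence'],2)) for r in env.look_for(n,t)][:4])
E
```

```text
{'t': 0.0, 'joints': array([-1.30656161e+00,  4.91553456e-01,  1.55944188e+00,  5.38079066e-06,
        1.09171003e+00, -1.05584305e-01]), 'qvel': array([ 0.00099896, -0.00186738,  0.00013036,  0.00192453, -0.00034422,
        0.00052137]), 'tau': array([ 2.54856677e-04, -6.12647367e+01, -2.58187151e+01,  6.92519965e-02,
        4.82321181e-02, -1.34558427e-04]), 'eef_pos': array([ 225.86394606, -582.46740725,  186.16816788]), 'tcp_rot': array([-3.14147064e+00,  1.10601317e-03, -1.20097972e+00]), 'ft_force': array([0.87908287, 0.54372416, 0.80868891]), 'moment': array([-0.02166495, -0.0041172 , -0.00216097]), 'opening': 0.9995041927383429}
side [[-0.91, 0.2, -0.37, 283.74], [-0.42, -0.47, 0.78, 694.58], [-0.02, 0.86, 0.51, 579.76], [0.0, 0.0, 0.0, 1.0]]
stand [([366.0, 214.0], 0.7), ([195.0, 272.0], 0.59)]
marker [([370.0, 170.0], 0.69), ([378.0, 185.0], 0.5), ([287.0, 203.0], 0.36)]
marker_mouth [([379.0, 189.0], 0.75), ([370.0, 173.0], 0.54)]
rack [([274.0, 336.0], 0.89), ([268.0, 321.0], 0.16)]
blue_plug [([297.0, 267.0], 0.65), ([276.0, 291.0], 0.43)]
block_spot [([294.0, 259.0],
[... 230 characters left out ...]
d [([285.0, 203.0], 0.71)]
top [[0.02, 0.98, -0.18, 369.11], [-1.0, 0.03, 0.02, -9.12], [0.02, 0.18, 0.98, 1442.43], [0.0, 0.0, 0.0, 1.0]]
stand [([351.0, 261.0], 0.69), ([343.0, 173.0], 0.4)]
marker [([392.0, 255.0], 0.63), ([363.0, 259.0], 0.42)]
marker_mouth [([360.0, 262.0], 0.42)]
rack [([163.0, 242.0], 0.57)]
blue_plug [([172.0, 237.0], 0.37)]
block_spot [([262.0, 224.0], 0.61)]
block [([266.0, 219.0], 0.72)]
red_marker [([340.0, 253.0], 0.58), ([165.0, 243.0], 0.41)]
red_plug [([146.0, 244.0], 0.53)]
pinecone_mid [([203.0, 165.0], 0.88)]
scissors_mid [([342.0, 174.0], 0.92)]
wrist [[0.36, 0.9, 0.25, 294.8], [-0.93, 0.35, 0.1, -555.47], [0.0, -0.26, 0.96, 384.97], [0.0, 0.0, 0.0, 1.0]]
```

View pics/top0.png

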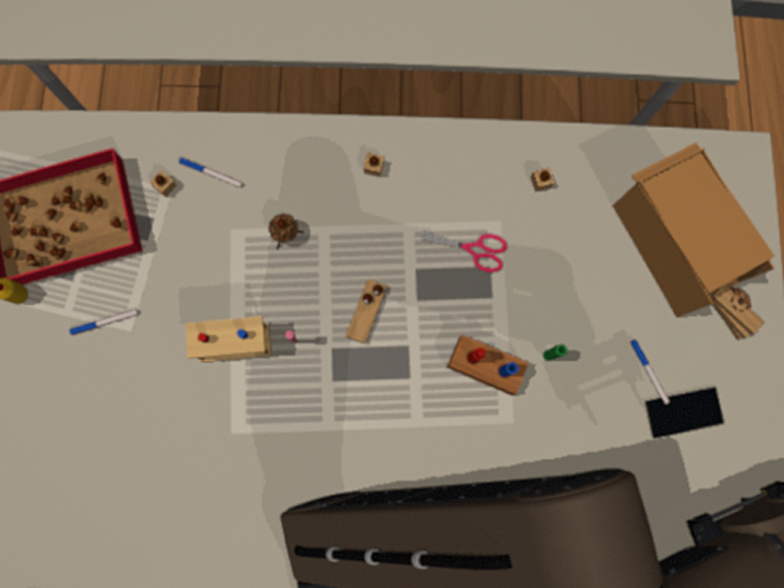

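View pics/side0.png

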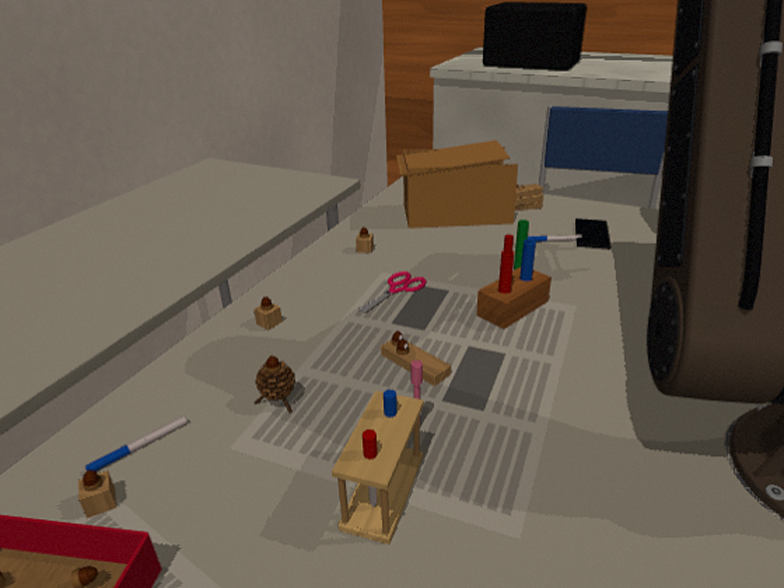

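The top view (shown ×1.4) has the blue plug in the rack at (243,334), the red plug at (203,338) and a pink look-alike at (290,335). The blue marker is in the stand at (510,369), with the red one at (477,355) and a green look-alike at (557,352). The block is at (367,310), with its bare end at (358,333). In the side view, blue plug (390,404) and blue marker (528,260) fit the description: blue, and in the rack and stand respectively.

```bash
python3 - <<'E'
from h import *
cs={n:cam(n) for n in("side","top")}
win={'blueplug':((278,288),(173,238)),'bluemk':((377,186),(364,263)),'redplug':((264,317),(145,241)),'redmk':((362,189),(340,253)),'pink':((298,270),(207,239)),'green':((373,175),(397,252))}
def mask(im,k):
    h=cv2.cvtColor(im,cv2.COLOR_RGB2HSV).astype(int);H,S,V=h[...,0],h[...,1],h[...,2]
    if 'blue' in k: return (H>100)&(H<130)&(S>120)&(V>50)
    if 'red' in k: return ((H<6)|(H>174))&(S>170)&(V>60)
    if k=='pink': return (H>155)&(H<178)&(S>60)&(S<200)&(V>110)
    return (H>45)&(H<85)&(S>120)
for k,w in win.items():
    obs=[]
    for n,p in zip(("side","top"),w):
        m=mask(cs[n]['image'],k).astype(np.uint8); N,l,st,ce=cv2.connectedComponentsWithStats(m)
        i=min((i for i in range(1,N) if st[i,4]>8),key=lambda i:np.hypot(*(ce[i]-p)))
        print(k,n,st[i].tolist(),ce[i].round(1)); obs.append((cs[n],ce[i]))
    p,e=tri(obs);print('  ',p.round(1),np.round(e,1))
for t,a,b in(('spot',(294,259),(262,224)),('block',(293,255),(266,219))):
    p,e=tri([(cs['side'],a),(cs['top'],b)]);print(t,p.round(1),np.round(e,1),atz(cs['top'],b,20).round(1))
# pixel scale
save(cs['side'],'pics/side_c.png',(230,140,420,300),4)
save(cs['top'],'pics/top_c.png',(120,190,420,300),2.6)
# block outline, rack outline, stand outline rects in top
for t,z in(('block',20),('rack',100),('stand',55)):
    r=env.outline_of('top',t)[0];m=r['region'].astype(np.uint8)
    c=max(cv2.findContours(m,0,1)[0],key=cv2.contourArea)
    P=np.array([atz(cs['top'],p[0],z)[:2] for p in c],np.float32)
    print(t,cv2.minAreaRect(P),r['confidence'])
E
```

```text
blueplug side [274, 278, 9, 20, 158] [278.1 287.3]
blueplug top [170, 236, 6, 5, 23] [172.6 238.1]
   [521.6 225.2 116.6] [1. 1.]
bluemk side [372, 169, 19, 31, 275] [377.7 182.9]
bluemk top [357, 259, 13, 10, 88] [362.9 263.6]
   [ 470.  -253.6   99.4] [0.3 0.3]
redplug side [259, 307, 10, 21, 184] [263.7 316.6]
redplug top [142, 238, 7, 6, 30] [144.6 240.8]
   [512.7 295.  116.8] [0.9 0.9]
redmk side [356, 168, 11, 41, 324] [361.5 189.4]
redmk top [334, 249, 13, 10, 89] [340.1 253.3]
   [ 495.3 -194.9  103.9] [1.2 1.2]
pink side [294, 258, 8, 26, 127] [296.9 268.2]
pink top [204, 236, 6, 7, 33] [206.4 238.8]
   [523.8 142.8  96.1] [0.2 0.2]
green side [367, 157, 11, 35, 207] [371.4 172.4]
green top [389, 247, 16, 10, 100] [396.4 251.5]
   [ 506.  -343.6   82.7] [2.2 2.2]
spot [584.4   5.9   1.5] [5.9 5.9] [576.   4.  20.]
block [595.3  -5.5   2.3] [2.8 2.8] [589.8  -6.4  20. ]
block ((583.3110961914062, 5.509960174560547), (39.011207580566406, 119.34846496582031), 70.63301849365234) 0.8
rack ((720.8458251953125, 162.21388244628906), (56.979225158691406, 55.45690155029297), 31.302852630615234) 0.62
stand ((480.8065490722656, -222.03973388671875), (138.3834228515625, 70.68073272705078), 67.1658706665039) 0.83
```

View pics/side_c.png

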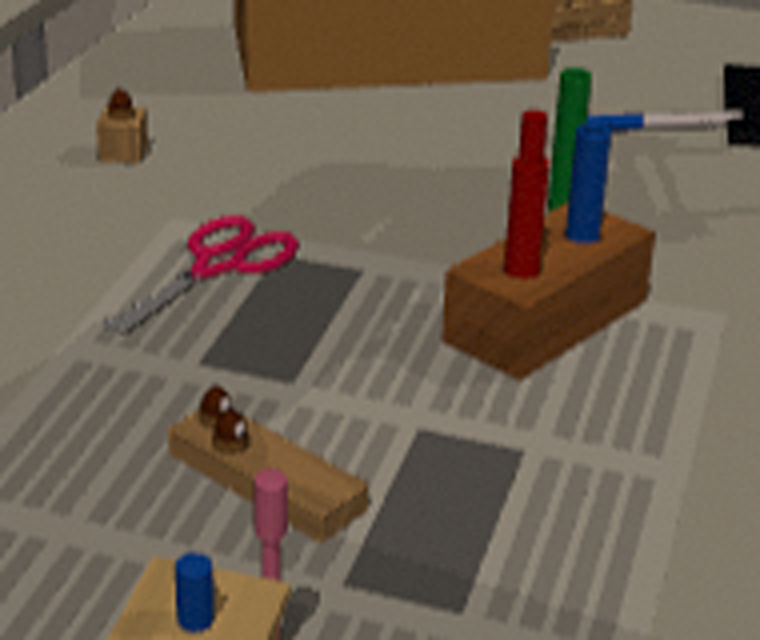

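Side crop: the blue plug is at (195,590) in the rack board, the pink one stands separately at (270,520). The blue marker is at (588,185) with no plug, the red one at (525,200) with its plug in, and the green one outside the stand. Measured: plug ≈ (522,225), marker ≈ (470,-254), 64 mm from red, as it should be. First I'll rise and head over to the plug.

```bash
cat >> h.py <<'E'
def to(P,rot=None,base=None):
    """fractions to reach world TCP P, rot(matrix) from base pose (state)"""
    s=env.state(); p0,r0=base if base else (s['eef_pos'],R.from_euler('xyz',s['tcp_rot']))
    d=r0.inv().apply(np.array(P)-p0)/300
    w=np.zeros(3) if rot is None else (r0.inv()*rot).as_rotvec()/(np.pi/2)
    print((d).round(4).tolist(),w.round(4).tolist())
def down(yaw): return R.from_euler('xyz',[np.pi,0,yaw])
E
python3 - <<'E'
from h import *
s0=env.state();b=(s0['eef_pos'],R.from_euler('xyz',s0['tcp_rot']))
W=[([400,-400,260],-0.8),([520,-130,260],-.3),([520,100,260],.128),([515,225,250],.128)]
for P,y in W:
    to(P,down(y),b); b=(np.array(P),down(y))
E
```

```text
[-0.3582, -0.7612, -0.2442] [0.0, -0.0001, -0.2553]
[-0.3669, -0.914, -0.0] [-0.0, 0.0, -0.3183]
[-0.2266, -0.7324, -0.0] [0.0, 0.0, -0.2725]
[0.0367, -0.4154, 0.0333] [0.0, 0.0, 0.0]
```

>>> send_rows:
  moves:
    - [[-0.06,-0.12,-0.15,0,0,-0.05],[-0.15,-0.3,-0.244,0,0,-0.12],[-0.25,-0.5,-0.244,0,0,-0.18],[-0.358,-0.761,-0.244,0,0,-0.255],[-0.358,-0.761,-0.244,0,0,-0.255],[-0.358,-0.761,-0.244,0,0,-0.255],[-0.358,-0.761,-0.244,0,0,-0.255],[-0.358,-0.761,-0.244,0,0,-0.255],[-0.358,-0.761,-0.244,0,0,-0.255]]
  grip: -1

```text
t: 2.25
eef_pos: [400.8, -399.3, 260.2]
tcp_rot: [3.141, -0.001, -0.798]
ft_force: [-0.7, 0.2, 0.1]
opening: 1.0
```

>>> send_rows:
  moves:
    - [[-0.367,-0.914,0,0,0,-0.318],[-0.367,-0.914,0,0,0,-0.318],[-0.367,-0.914,0,0,0,-0.318],[-0.367,-0.914,0,0,0,-0.318],[-0.367,-0.914,0,0,0,-0.318],[-0.367,-0.914,0,0,0,-0.318],[-0.367,-0.914,0,0,0,-0.318],[-0.367,-0.914,0,0,0,-0.318],[-0.367,-0.914,0,0,0,-0.318],[-0.367,-0.914,0,0,0,-0.318]]

```text
t: 3.08
eef_pos: [519.8, -131.1, 259.7]
tcp_rot: [3.141, 0.0, -0.301]
ft_force: [0.1, -0.5, -0.5]
opening: 1.002
```

>>> send_rows:
  moves:
    - [[-0.227,-0.732,0,0,0,-0.272],[-0.227,-0.732,0,0,0,-0.272],[-0.227,-0.732,0,0,0,-0.272],[-0.227,-0.732,0,0,0,-0.272],[-0.227,-0.732,0,0,0,-0.272],[-0.227,-0.732,0,0,0,-0.272],[-0.227,-0.732,0,0,0,-0.272],[-0.227,-0.732,0,0,0,-0.272]]

```text
t: 3.75
eef_pos: [520.3, 98.8, 259.8]
tcp_rot: [3.141, 0.0, 0.126]
ft_force: [0.9, -0.7, -0.5]
opening: 0.998
```

>>> send_rows:
  moves:
    - [[0.037,-0.415,0.033,0,0,0],[0.037,-0.415,0.033,0,0,0],[0.037,-0.415,0.033,0,0,0],[0.037,-0.415,0.033,0,0,0],[0.037,-0.415,0.033,0,0,0],[0.037,-0.415,0.033,0,0,0],[0.037,-0.415,0.033,0,0,0]]

```text
t: 4.33
eef_pos: [516.1, 222.5, 250.1]
tcp_rot: [3.141, -0.0, 0.124]
ft_force: [-0.3, 0.1, -0.3]
opening: 0.997
```

```bash
python3 - <<'E'
from h import *
s=env.state();print(s['t'],s['eef_pos'],s['tcp_rot'],s['ft_force'])
c=cam('wrist'); save(c,'pics/w1.png',sc=1.4)
m=(lambda h:((h[...,0]>100)&(h[...,0]<130)&(h[...,1]>120)&(h[...,2]>50)))(cv2.cvtColor(c['image'],cv2.COLOR_RGB2HSV)).astype(np.uint8)
N,l,st,ce=cv2.connectedComponentsWithStats(m)
for i in range(1,N):
    if st[i,4]>50: print(st[i],ce[i])
print('exp plug bottom/top',proj(c,[[521.6,225.2,100],[521.6,225.2,132]]), 'tcp',proj(c,[s['eef_pos']]))
E
```

```text
4.3333 [516.07099948 222.51588959 250.08503288] [ 3.14120604e+00 -5.31047129e-05  1.23764386e-01] [-0.27932516  0.14211342 -0.27809592]
[515  96  31  36 374] [530.49465241 112.87967914]
[276 186  13  18 183] [282.0273224  194.67759563]
exp plug bottom/top [[282.29742496 191.53437879]
 [282.77424288 197.38679144]] tcp [[277.74411167 236.40192191]]
```

View pics/w1.png

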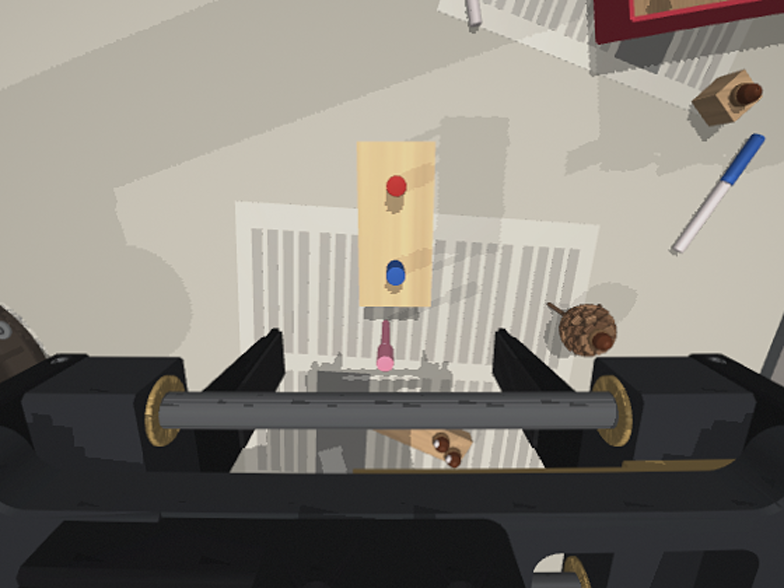

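The wrist view shows the blue plug at (396,274) on screen, that is (282.5,195) in the raw picture. That matches the projection of (521.6,225.2,116) within about 1 px. The red plug is behind it at (396,186) and the pink one in front at (385,350). Next I'll go down on the blue plug.

```bash
python3 - <<'E'
from h import *
s=env.state();print(s['eef_pos'],s['tcp_rot'])
to([521.6,225.2,145],down(.128)); to([521.6,225.2,112],down(.128))
E
```

```text
[516.02173648 222.65711555 250.18852917] [ 3.14131283e+00 -2.27600542e-04  1.23699904e-01]
[0.0194, -0.0062, 0.3506] [0.0002, -0.0001, -0.0027]
[0.0194, -0.0062, 0.4606] [0.0002, -0.0001, -0.0027]
```

>>> send_rows:
  moves:
    - [[0.019,-0.006,0.1,0,0,-0.003],[0.019,-0.006,0.2,0,0,-0.003],[0.019,-0.006,0.3,0,0,-0.003],[0.019,-0.006,0.35,0,0,-0.003],[0.019,-0.006,0.35,0,0,-0.003],[0.019,-0.006,0.35,0,0,-0.003]]

```text
t: 4.88
eef_pos: [521.3, 226.1, 145.1]
tcp_rot: [3.141, 0.001, 0.13]
ft_force: [0.1, 0.2, 0.1]
opening: 1.0
```

```bash
python3 - <<'E'
from h import *
s=env.state();print(s['t'],s['eef_pos'],s['tcp_rot'],s['ft_force'])
c=cam('wrist'); save(c,'pics/w2.png',(180,150,380,300),4)
print('exp',proj(c,[[521.6,225.2,100],[521.6,225.2,132]]), 'tcp',proj(c,[s['eef_pos']]))
m=(lambda h:((h[...,0]>100)&(h[...,0]<130)&(h[...,1]>120)&(h[...,2]>50)))(cv2.cvtColor(c['image'],cv2.COLOR_RGB2HSV)).astype(np.uint8)
N,l,st,ce=cv2.connectedComponentsWithStats(m)
for i in range(1,N):
    if st[i,4]>50: print(st[i],ce[i])
to([521.6,225.2,112],down(.128))
E
```

```text
4.8833 [521.26811901 226.11787045 145.14614262] [3.14130226e+00 6.88147864e-04 1.29527918e-01] [0.08285322 0.16195366 0.08461761]
exp [[277.94178226 219.24921902]
 [278.0007938  231.54203639]] tcp [[277.74152011 236.4054211 ]]
[268 212  19  28 437] [277.44393593 225.84210526]
[-0.0009, 0.0042, 0.1135] [-0.0, -0.0007, 0.0012]
```

View pics/w2.png

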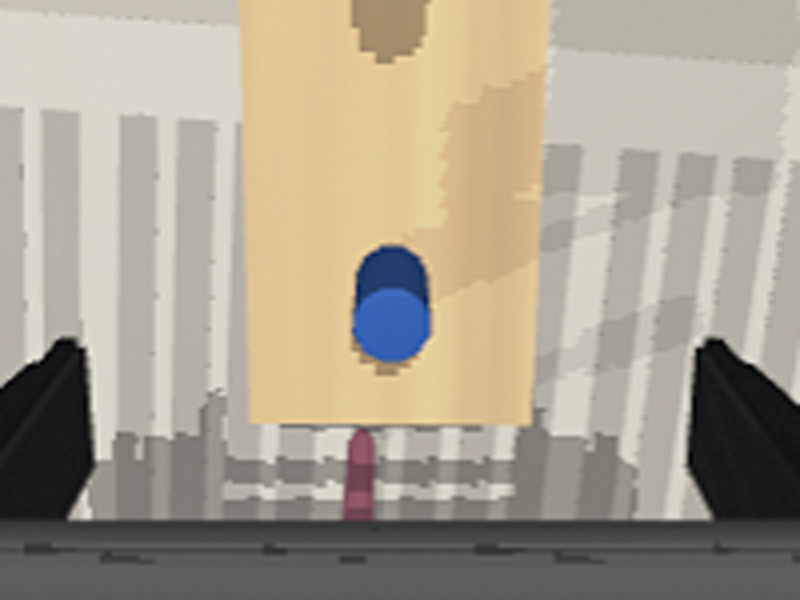

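Crop: the blue top disc is at (392,326), raw (278,231.5), right on the prediction, with the jaws either side of it. Next: descend and grip.

>>> send_rows:
  moves:
    - [[-0.001,0.004,0.05,0,0,0],[-0.001,0.004,0.11,0,0,0],[-0.001,0.004,0.11,0,0,0],[-0.001,0.004,0.11,0,0,0],[-0.001,0.004,0.11,0,0,0]]

```text
t: 5.35
eef_pos: [521.5, 226.0, 113.6]
tcp_rot: [-3.141, -0.002, 0.131]
ft_force: [-0.4, 0.6, 0.4]
opening: 0.999
```

>>> send_rows:
  moves:
    - [[0,0,0,0,0,0],[0,0,0,0,0,0],[0,0,0,0,0,0],[0,0,0,0,0,0],[0,0,0,0,0,0],[0,0,0,0,0,0],[0,0,0,0,0,0],[0,0,0,0,0,0],[0,0,0,0,0,0],[0,0,0,0,0,0],[0,0,0,0,0,0],[0,0,0,0,0,0]]
  grip: 1

```text
t: 6.35
eef_pos: [520.7, 225.9, 112.0]
tcp_rot: [3.142, -0.0, 0.131]
ft_force: [-0.3, 0.1, 0.5]
opening: 0.217
```

```bash
python3 - <<'E'
from h import *
s=env.state();print(s['t'],s['eef_pos'],s['tcp_rot'],s['ft_force'],s['opening']*95)
b=(s['eef_pos'],R.from_euler('xyz',s['tcp_rot']))
W=[([521,225,270],.129),([520,20,290],-.1),([490,-120,290],-.25),([470,-254,275],-.4)]
for P,y in W:
    to(P,down(y),b); b=(np.array(P),down(y))
E
```

```text
6.35 [520.74554632 225.94630246 112.00111866] [ 3.14151435e+00 -2.48961902e-05  1.31024201e-01] [-0.29317284  0.10848225  0.51450258] 20.640949581564765
[0.0004, 0.0033, -0.5267] [0.0, -0.0, 0.0013]
[-0.0912, 0.6772, -0.0667] [-0.0, -0.0, 0.1458]
[-0.0529, 0.4743, 0.0] [0.0, -0.0, 0.0955]
[0.0459, 0.4493, 0.05] [0.0, -0.0, 0.0955]
```

>>> send_rows:
  moves:
    - [[0,0,0,0,0,0],[0,0,0,0,0,0],[0,0,0,0,0,0],[0,0,0,0,0,0],[0,0,0,0,0,0]]

```text
t: 6.77
eef_pos: [520.7, 225.9, 112.0]
tcp_rot: [3.141, 0.0, 0.131]
ft_force: [0.1, -0.0, 0.7]
opening: 0.005
```

>>> send_rows:
  moves:
    - [[0,0,-0.06,0,0,0],[0,0,-0.15,0,0,0],[0,0,-0.25,0,0,0],[0,0,-0.35,0,0,0],[0,0,-0.45,0,0,0],[0,0,-0.527,0,0,0],[0,0,-0.527,0,0,0],[0,0,-0.527,0,0,0]]

```text
t: 7.43
eef_pos: [520.9, 226.0, 271.1]
tcp_rot: [-3.141, -0.002, 0.131]
ft_force: [-0.2, 0.2, 0.2]
opening: 0.004
```

```bash
python3 - <<'E'
from h import *
s=env.state();print(s['t'],s['eef_pos'],s['tcp_rot'],s['ft_force'],s['opening']*95)
c=cam('side'); save(c,'pics/s2.png',(200,150,340,300),4)
c=cam('wrist')
h=cv2.cvtColor(c['image'],cv2.COLOR_RGB2HSV);m=((h[...,0]>100)&(h[...,0]<130)&(h[...,1]>120)&(h[...,2]>50)).astype(np.uint8)
N,l,st,ce=cv2.connectedComponentsWithStats(m)
for i in range(1,N):
    if st[i,4]>50: print(st[i],ce[i])
E
```

```text
7.4333 [520.93884853 226.0298944  271.05394622] [-3.14135414e+00 -2.22158726e-03  1.31071599e-01] [-0.15244771  0.24918789  0.17569449] 0.39482294961688985
[502 101  29  34 330] [516.54242424 117.47272727]
[272 186  12  16 155] [277.90322581 193.58709677]
```

View pics/s2.png

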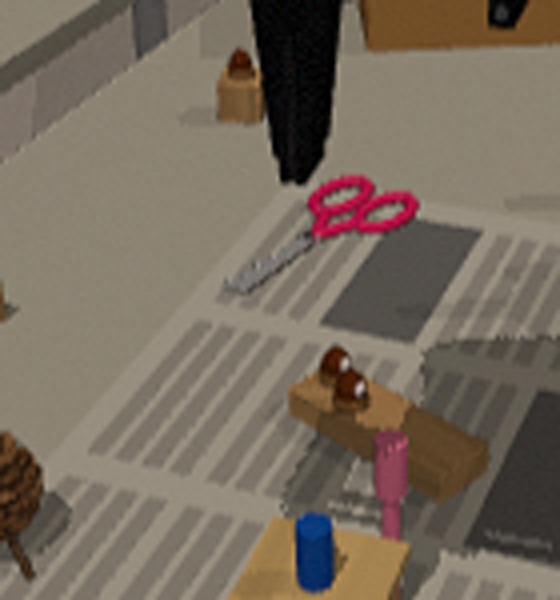

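The grip missed: the jaws shut fully and the plug is still in the rack at crop (315,552). I'll compare where the cameras see the fingertips with where the state puts them.

```bash
python3 - <<'E'
from h import *
s=env.state(); rot=R.from_euler('xyz',s['tcp_rot'])
tip=s['eef_pos']+rot.apply([0,0,8]); print('tip',tip)
c=cam('side'); t=cam('top'); w=cam('wrist')
print('tip px side',proj(c,[tip]),'top',proj(t,[tip]),'wrist',proj(w,[tip]), 'plug w',proj(w,[[521.6,225.2,100],[521.6,225.2,132]]))
print('side plug',proj(c,[[521.6,225.2,100],[521.6,225.2,132]]),proj(t,[[521.6,225.2,132]]))
a=cv2.resize(c['image'][120:300,200:360],None,fx=3,fy=3); b=cv2.resize(w['image'][150:300,200:320],None,fx=3,fy=3)
b=cv2.copyMakeBorder(b,0,a.shape[0]-b.shape[0],0,0,cv2.BORDER_CONSTANT)
cv2.imwrite('pics/m3.png',np.hstack([a,b])[:,:,::-1])
E
```

```text
tip [520.27866476 225.79666357 261.11737834]
tip px side [[276.90434802 214.25793666]] top [[161.21569334 230.53067352]] wrist [[277.68008914 232.78892088]] plug w [[278.74469156 190.64360485]
 [278.81640497 196.09666116]]
side plug [[278.91835331 294.82194135]
 [278.44579354 280.30445411]] [[171.44231516 236.93893029]]
```

View pics/m3.png

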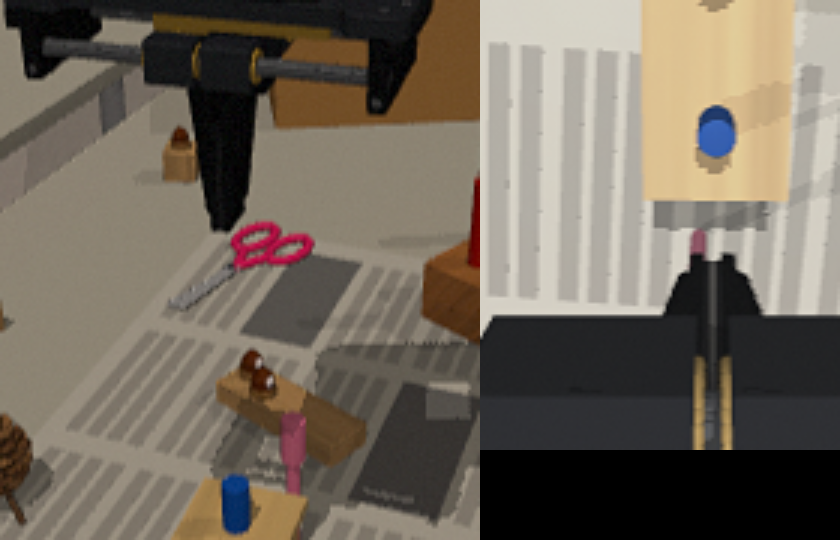

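```bash
python3 - <<'E'
from h import *
c=cam('side'); w=cam('wrist');t=cam('top');s=env.state()
p,e=tri([(c,(275,196)),(w,(277.7,235))]);print(p,e, s['eef_pos'])
r=R.from_euler('xyz',s['tcp_rot']);print('tool',r.inv().apply(p-s['eef_pos']))
print('px',proj(t,[p]),'cam',w['T'][:3,3])
a=cv2.resize(t['image'][190:280,120:240],None,fx=5,fy=5); b=cv2.resize(w['image'][215:300,240:320],None,fx=4,fy=4)
b=cv2.copyMakeBorder(b,0,a.shape[0]-b.shape[0],0,0,cv2.BORDER_CONSTANT)
cv2.imwrite('pics/m4.png',np.hstack([a,b])[:,:,::-1][:, :800])
E
```

```text
[517.99841894 237.02195658 298.20943471] [np.float64(1.1422363214492517), np.float64(1.1422363214494526)] [520.62914931 225.92475619 269.46659961]
tool [ -1.19013826 -11.33825329 -28.7445082 ]
px [[152.73619551 229.16044987]] cam [510.80048508 300.04447777 467.3070669 ]
```

View pics/m4.png

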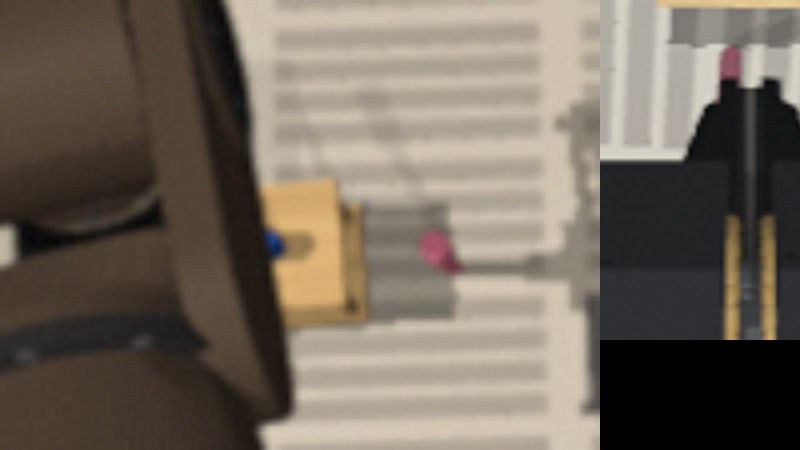

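Triangulating the fingertips from the side and wrist cameras puts them about 29 mm behind the reported TCP, not 8 mm ahead of it. That explains the miss: the tips were at about z = 141, above the plug. I'll open, go down until the tips should be at about z = 125, and check against the plug in the side view.

>>> send_rows:
  moves:
    - [[0.002,0.002,0.1,0,0,0],[0.002,0.002,0.2,0,0,0],[0.002,0.002,0.3,0,0,0],[0.002,0.002,0.3,0,0,0],[0.002,0.002,0.3,0,0,0],[0.002,0.002,0.3,0,0,0],[0.002,0.002,0.3,0,0,0],[0.002,0.002,0.3,0,0,0],[0.002,0.002,0.3,0,0,0]]
  grip: -0.2

```text
t: 8.58
eef_pos: [521.8, 225.6, 181.3]
tcp_rot: [-3.141, -0.002, 0.131]
ft_force: [-0.4, 0.3, 0.4]
opening: 0.566
```

>>> send_rows:
  moves:
    - [[0,0,0.06,0,0,0],[0,0,0.12,0,0,0],[0,0,0.2,0,0,0],[0,0,0.27,0,0,0],[0,0,0.278,0,0,0],[0,0,0.278,0,0,0],[0,0,0.278,0,0,0]]

```text
t: 9.17
eef_pos: [522.0, 225.6, 97.9]
tcp_rot: [-3.141, -0.001, 0.131]
ft_force: [-0.1, 1.0, -0.1]
opening: 0.601
```

```bash
python3 - <<'E'
from h import *
s=env.state();r=R.from_euler('xyz',s['tcp_rot']);print(s['t'],s['eef_pos'],s['tcp_rot'],s['ft_force'],s['opening']*95)
c=cam('side');w=cam('wrist')
for dz in(-45,-35,-29,-20,8):
    P=s['eef_pos']+r.apply([[-28,0,dz],[28,0,dz]]);print(dz,proj(c,P).round(1).tolist(),proj(w,s['eef_pos']+r.apply([[-28,-10,dz],[28,-10,dz]])).round(1).tolist())
a=cv2.resize(c['image'][220:320,230:330],None,fx=4,fy=4); b=cv2.resize(w['image'][180:280,230:330],None,fx=4,fy=4)
cv2.imwrite('pics/m5.png',np.hstack([a,b])[:,:,::-1])
E
```

```text
9.1667 [522.01842249 225.63189787  97.85734213] [-3.14146928e+00 -1.29412866e-03  1.31035314e-01] [-0.09402985  0.98699224 -0.08414667] 57.132790503061464
-45 [[294.3, 278.4], [262.0, 272.3]] [[228.7, 247.7], [326.6, 247.7]]
-35 [[294.3, 283.2], [262.3, 276.9]] [[231.3, 241.2], [323.9, 241.2]]
-29 [[294.3, 285.9], [262.4, 279.7]] [[232.8, 237.7], [322.4, 237.6]]
-20 [[294.4, 290.1], [262.7, 283.8]] [[234.8, 232.8], [320.3, 232.7]]
8 [[294.4, 302.6], [263.4, 296.2]] [[240.1, 220.0], [314.9, 219.9]]
```

View pics/m5.png

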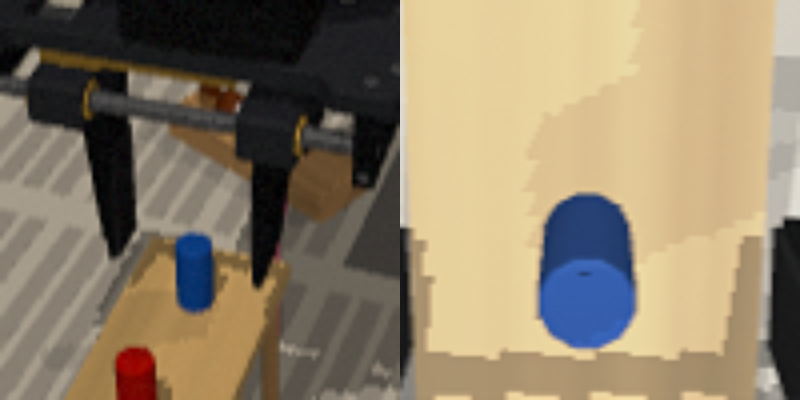

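Side crop: the tips are at (118,258) and (262,285), either side of the plug (top 243, bottom about 303). That puts them near z ≈ 117, about 19 mm behind the reported TCP. Another 12 mm down and then grip.

>>> send_rows:
  moves:
    - [[-0.001,0.001,0.02,0,0,0],[-0.001,0.001,0.04,0,0,0],[-0.001,0.001,0.04,0,0,0],[-0.001,0.001,0.04,0,0,0]]

```text
t: 9.6
eef_pos: [521.0, 225.0, 84.4]
tcp_rot: [3.141, 0.001, 0.131]
ft_force: [0.3, 0.3, 0.6]
opening: 0.598
```

>>> send_rows:
  moves:
    - [[0,0,0,0,0,0],[0,0,0,0,0,0],[0,0,0,0,0,0],[0,0,0,0,0,0],[0,0,0,0,0,0],[0,0,0,0,0,0],[0,0,0,0,0,0],[0,0,0,0,0,0],[0,0,0,0,0,0],[0,0,0,0,0,0],[0,0,0,0,0,0],[0,0,0,0,0,0]]
  grip: 1

```text
t: 10.6
eef_pos: [521.2, 225.1, 84.7]
tcp_rot: [3.142, -0.0, 0.131]
ft_force: [0.0, -0.1, 0.6]
opening: 0.16
```

```bash
python3 - <<'E'
from h import *
s=env.state();r=R.from_euler('xyz',s['tcp_rot']);print(s['t'],s['eef_pos'],s['tcp_rot'],s['ft_force'],s['opening']*95)
c=cam('side');w=cam('wrist')
for dz in(-45,-35,-29,-20,8):
    P=s['eef_pos']+r.apply([[-8,0,dz],[8,0,dz]]);print(dz,proj(c,P).round(1).tolist())
a=cv2.resize(c['image'][220:320,230:330],None,fx=4,fy=4); b=cv2.resize(w['image'][180:280,230:330],None,fx=4,fy=4)
cv2.imwrite('pics/m6.png',np.hstack([a,b])[:,:,::-1])
E
```

```text
10.6 [521.15667821 225.10341845  84.70755404] [ 3.14150404e+00 -1.34611635e-05  1.31089004e-01] [ 0.03160591 -0.09129929  0.59762978] 15.165797486824989
-45 [[283.3, 282.3], [274.2, 280.5]]
-35 [[283.4, 286.9], [274.4, 285.1]]
-29 [[283.5, 289.6], [274.5, 287.8]]
-20 [[283.6, 293.7], [274.6, 291.9]]
8 [[283.9, 305.9], [275.1, 304.1]]
```

View pics/m6.png

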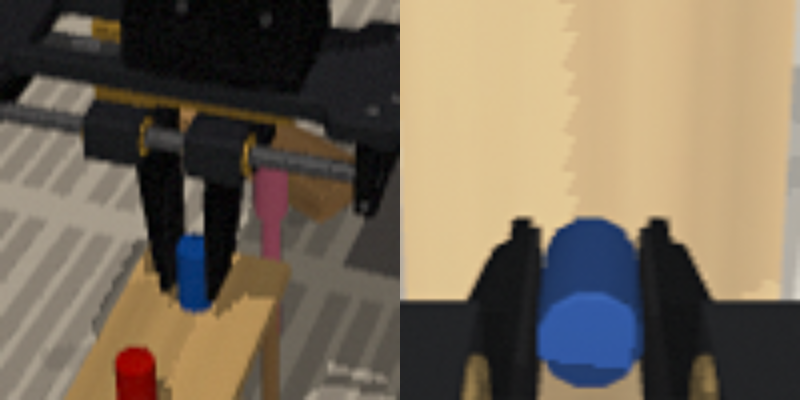

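The plug is gripped: opening 15 mm, tips about 3 mm above the board. Now lift it straight out and carry it over the marker.

>>> send_rows:
  moves:
    - [[0,0,0,0,0,0],[0,0,-0.04,0,0,0],[0,0,-0.12,0,0,0],[0,0,-0.22,0,0,0],[0,0,-0.33,0,0,0],[0,0,-0.44,0,0,0],[0,0,-0.55,0,0,0],[0,0,-0.64,0,0,0],[0,0,-0.684,0,0,0],[0,0,-0.684,0,0,0],[0,0,-0.684,0,0,0]]

```text
t: 11.62
eef_pos: [521.0, 225.1, 289.7]
tcp_rot: [3.142, -0.001, 0.131]
ft_force: [0.3, 0.3, -0.9]
opening: 0.161
```

>>> send_rows:
  moves:
    - [[-0.01,0.06,0,0,0,0.02],[-0.023,0.15,0,0,0,0.04],[-0.037,0.25,0,0,0,0.06],[-0.05,0.36,0,0,0,0.08],[-0.065,0.47,0,0,0,0.1],[-0.08,0.57,0,0,0,0.12],[-0.091,0.677,0,0,0,0.146],[-0.091,0.677,0,0,0,0.146]]

```text
t: 12.28
eef_pos: [520.1, 16.1, 288.0]
tcp_rot: [3.14, 0.003, -0.104]
ft_force: [-0.2, 0.1, -1.1]
opening: 0.16
```

>>> send_rows:
  moves:
    - [[-0.01,0.1,0,0,0,0.02],[-0.023,0.2,0,0,0,0.04],[-0.037,0.3,0,0,0,0.06],[-0.05,0.4,0,0,0,0.08],[-0.053,0.474,0,0,0,0.096]]

```text
t: 12.7
eef_pos: [489.6, -121.1, 288.3]
tcp_rot: [-3.142, 0.003, -0.251]
ft_force: [0.1, 0.6, 0.3]
opening: 0.16
```

>>> send_rows:
  moves:
    - [[0.01,0.1,0,0,0,0.02],[0.02,0.2,0,0,0,0.04],[0.03,0.3,0,0,0,0.06],[0.04,0.38,0,0,0,0.08],[0.046,0.43,0,0,0,0.096],[0.046,0.449,0,0,0,0.096],[0.046,0.449,0,0,0,0.096],[0.046,0.449,0,0,0,0.096],[0.046,0.449,0,0,0,0.096]]

```text
t: 13.45
eef_pos: [471.1, -252.6, 289.5]
tcp_rot: [-3.141, 0.001, -0.398]
ft_force: [-0.2, -0.0, 0.0]
opening: 0.161
```

```bash
cat >> h.py <<'E'
def blobs(c,kind='blue',n=20):
    h=cv2.cvtColor(c['image'],cv2.COLOR_RGB2HSV);H,S,V=[h[...,i].astype(int) for i in range(3)]
    m={'blue':(H>100)&(H<130)&(S>120)&(V>50),'red':((H<6)|(H>174))&(S>170)&(V>60),'green':(H>45)&(H<85)&(S>120)}[kind].astype(np.uint8)
    N,l,st,ce=cv2.connectedComponentsWithStats(m)
    for i in range(1,N):
        if st[i,4]>n: print(kind,st[i].tolist(),ce[i].round(1).tolist())
    return m
E
python3 - <<'E'
from h import *
s=env.state();r=R.from_euler('xyz',s['tcp_rot']);print(s['t'],s['eef_pos'],s['tcp_rot'],s['ft_force'],s['opening']*95)
w=cam('wrist');t=cam('top');c=cam('side')
for k in('blue','red'): blobs(w,k,50)
print('rim',proj(w,[[470,-253.6,z] for z in(130,55)]),'red top',proj(w,[[495.3,-194.9,162]]))
print('rodtip',proj(w,[s['eef_pos']+r.apply([0,0,69.7])]))
for k in ("marker_mouth","marker","red_marker"): print([(q['xy'],q['confidence']) for q in env.look_for('wrist',k)])
a=w['image'][120:270,200:360]
cv2.imwrite('pics/m7.png',cv2.resize(a,None,fx=5,fy=4*5/4,interpolation=cv2.INTER_NEAREST)[:600,:,::-1])
print('px per mm',proj(w,[[470,-253.6,130],[480,-253.6,130],[470,-243.6,130]]))
E
```

```text
13.45 [ 471.11663052 -252.58115879  289.54907981] [-3.14129942e+00  6.59089274e-04 -3.98344429e-01] [-0.16412055 -0.01696738  0.04046028] 15.32602793126063
blue [271, 175, 16, 26, 342] [278.4, 187.8]
blue [264, 235, 27, 42, 933] [277.1, 255.9]
red [269, 132, 18, 18, 250] [277.7, 140.5]
rim [[277.19678648 192.45830916]
 [277.22957713 182.16087804]] red top [[277.64155561 141.51279714]]
rodtip [[277.74575981 210.45039162]]
[([322.6, 230.4], 0.69), ([275.1, 189.0], 0.6)]
[([276.2, 187.8], 0.77), ([324.3, 231.6], 0.71)]
[([275.1, 140.0], 0.82)]
px per mm [[277.19678648 192.45830916]
 [284.5171221  189.43577343]
 [274.09891703 185.25848962]]
```

View pics/m7.png

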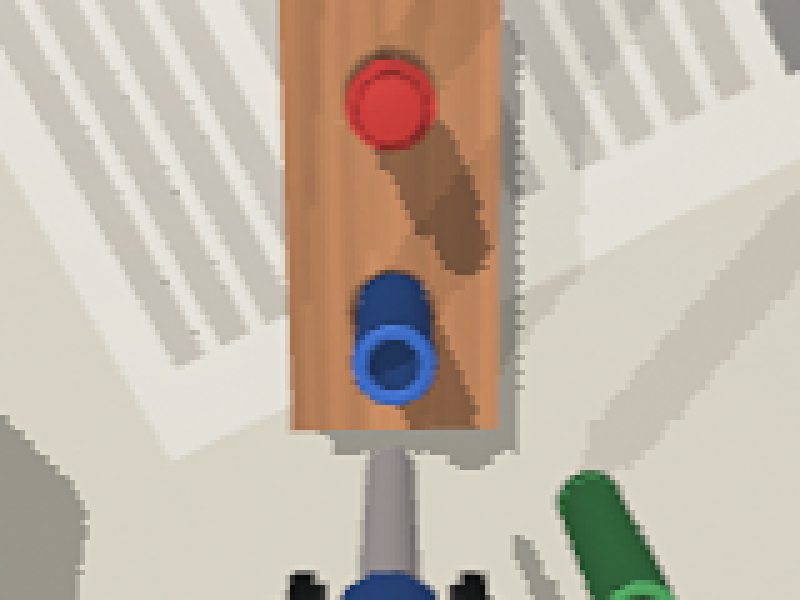

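The wrist view shows the open mouth at view (395,364), raw (278.6,192.4). The prediction was (277.2,192.5), so it lies about 1.8 mm further along tool x, at (471.6,-254.3). The rod hangs straight, with its tip at raw (277.6,209.4). Now align and go down to just above the rim.

```bash
python3 - <<'E'
from h import *
print(env.state()['eef_pos'])
to([471.6,-254.1,212],down(-.4))
E
```

```text
[ 471.16086805 -253.26607182  290.05974329]
[0.0023, 0.002, 0.2602] [0.0, -0.0002, 0.0006]
```

>>> send_rows:
  moves:
    - [[0.002,0.002,0.07,0,0,0],[0.002,0.002,0.15,0,0,0],[0.002,0.002,0.22,0,0,0],[0.002,0.002,0.26,0,0,0],[0.002,0.002,0.26,0,0,0],[0.002,0.002,0.26,0,0,0],[0.002,0.002,0.26,0,0,0]]

```text
t: 14.33
eef_pos: [471.8, -254.7, 212.9]
tcp_rot: [3.141, -0.001, -0.4]
ft_force: [-0.3, -0.4, -0.4]
opening: 0.161
```

```bash
python3 - <<'E'
from h import *
w=cam('wrist');s=env.state();r=R.from_euler('xyz',s['tcp_rot']);print(s['t'],s['eef_pos'],s['tcp_rot'],s['ft_force'],s['opening']*95)
m=blobs(w,'blue',50)
for r0 in range(195,232,2):
    x=np.where(m[r0,240:320])[0]; print(r0,(240+x.min(),240+x.max(),len(x)) if len(x) else None, end='; ')
a=[s['eef_pos']+r.apply([0,0,z]) for z in(69.7,65,60.7)];print(proj(w,a))
th=np.linspace(0,6.28,40);rim=np.array([[471.6+11*np.cos(q),-254.1+11*np.sin(q),130] for q in th]);P=proj(w,rim);print(P.min(0),P.max(0))
P=proj(w,(rim-[471.6,-254.1,0])*[6.5/11,6.5/11,1]+[471.6,-254.1,0]);print(P.min(0),P.max(0))
cv2.imwrite('pics/m8.png',cv2.resize(w['image'][170:250,230:330],None,fx=7,fy=7,interpolation=cv2.INTER_NEAREST)[:,:,::-1])
g=w['image'];print(g[200:226:2,270:290:3].sum(-1).tolist())
E
```

```text
14.3833 [ 471.78179683 -254.73817135  213.04934401] [ 3.14114316e+00 -1.75436721e-03 -3.99777458e-01] [ 0.13939251  0.56468918 -0.92888637] 15.402669967343577
blue [267, 182, 21, 34, 497] [277.0, 198.0]
blue [264, 235, 27, 42, 933] [277.1, 255.9]
195 (np.int64(269), np.int64(285), 17); 197 (np.int64(269), np.int64(285), 17); 199 (np.int64(268), np.int64(286), 19); 201 (np.int64(268), np.int64(286), 19); 203 (np.int64(268), np.int64(287), 20); 205 (np.int64(267), np.int64(287), 21); 207 (np.int64(267), np.int64(287), 21); 209 (np.int64(268), np.int64(286), 13); 211 (np.int64(269), np.int64(286), 9); 213 (np.int64(270), np.int64(284), 5); 215 (np.int64(272), np.int64(272), 1); 217 None; 219 None; 221 None; 223 None; 225 None; 227 None; 229 None; 231 None; [[277.78807161 210.50312351]
 [277.79608489 211.83618736]
 [277.80365179 213.09510091]]
[266.26091166 195.72844575] [288.13079075 216.884251  ]
[270.73924333 200.12427042] [283.660564   212.62490607]
[[366, 361, 330, 361, 367, 259, 302], [375, 183, 175, 172, 324, 363, 276], [334, 172, 184, 176, 192, 364, 248], [306, 176, 175, 223, 201, 374, 267], [323, 172, 213, 217, 197, 370, 261], [367, 185, 446, 419, 249, 364, 295], [376, 388, 437, 411, 321, 315, 296], [389, 399, 439, 415, 323, 295, 296], [405, 425, 438, 415, 333, 311, 296], [402, 417, 438, 414, 334, 308, 289], [445, 417, 439, 414, 346, 452, 448], [433, 417, 438, 414, 344, 436, 437], [631, 407, 437, 415, 364, 634, 634]]
```

Mouth and rod agree within about 0.5 mm. Now start the insertion, watching the force.

>>> send_rows:
  moves:
    - [[0,-0.001,0.03,0,0,0],[0,-0.001,0.06,0,0,0],[0,-0.001,0.09,0,0,0],[0,-0.001,0.09,0,0,0],[0,-0.001,0.09,0,0,0]]

```text
t: 14.8
eef_pos: [471.2, -254.1, 184.2]
tcp_rot: [-3.141, 0.001, -0.4]
ft_force: [-0.3, -1.1, -0.4]
opening: 0.16
```

>>> send_rows:
  moves:
    - [[0,0,0.04,0,0,0],[0,0,0.08,0,0,0],[0,0,0.12,0,0,0],[0,0,0.13,0,0,0],[0,0,0.13,0,0,0]]

```text
t: 15.22
eef_pos: [471.3, -254.2, 145.5]
tcp_rot: [-3.141, 0.001, -0.4]
ft_force: [-0.0, -0.3, -0.1]
opening: 0.161
```

>>> send_rows:
  moves:
    - [[0,0,0.03,0,0,0],[0,0,0.053,0,0,0],[0,0,0.053,0,0,0],[0,0,0.053,0,0,0]]

```text
t: 15.55
eef_pos: [471.4, -254.2, 129.8]
tcp_rot: [-3.142, 0.0, -0.4]
ft_force: [0.1, -0.3, -0.5]
opening: 0.162
```

>>> send_rows:
  moves:
    - [[0,0,0.007,0,0,0],[0,0,0.014,0,0,0],[0,0,0.021,0,0,0],[0,0,0.028,0,0,0],[0,0,0.035,0,0,0],[0,0,0.04,0,0,0],[0,0,0.04,0,0,0]]

```text
t: 16.13
eef_pos: [471.5, -254.3, 117.8]
tcp_rot: [3.142, -0.0, -0.4]
ft_force: [0.6, -0.9, 2.6]
opening: 0.161
```

>>> send_rows:
  moves:
    - [[0,0,0.004,0,0,0],[0,0,0.008,0,0,0],[0,0,0.01,0,0,0],[0,0,0.01,0,0,0],[0,0,0.01,0,0,0]]

```text
t: 16.55
eef_pos: [471.5, -254.3, 115.0]
tcp_rot: [3.142, -0.0, -0.4]
ft_force: [0.1, -1.1, 2.5]
opening: 0.163
```

>>> send_rows:
  moves:
    - [[0,0,0.003,0,0,0],[0,0,0.003,0,0,0],[0,0,0.003,0,0,0]]

```text
t: 16.8
eef_pos: [471.7, -254.4, 114.6]
tcp_rot: [3.141, -0.001, -0.4]
ft_force: [-0.5, -0.3, 7.4]
opening: 0.16
```

>>> send_rows:
  moves:
    - [[0,0,0.002,0,0,0],[0,0,0.004,0,0,0],[0,0,0.004,0,0,0],[0,0,0.004,0,0,0]]

```text
t: 17.13
eef_pos: [472.2, -254.7, 114.4]
tcp_rot: [3.141, -0.003, -0.4]
ft_force: [-0.9, 0.8, 17.6]
opening: 0.16
```

```bash
python3 - <<'E'
from h import *
s=env.state();r=R.from_euler('xyz',s['tcp_rot']);print(s['t'],s['eef_pos'],s['ft_force'])
w=cam('wrist');m=blobs(w,'blue',50)
c=cam('side');blobs(c,'blue',50)
M=[471.6,-254.3]
print('side rim,plug top,', proj(c,[M+[130],M+[162],M+[55]]))
E
```

```text
17.1333 [ 472.16136088 -254.73503417  114.37289316] [-0.88817496  0.76867181 17.55823088]
blue [263, 201, 29, 76, 1799] [277.0, 239.2]
blue [402, 77, 68, 47, 2573] [437.3, 99.8]
blue [372, 159, 19, 41, 310] [377.6, 181.2]
blue [61, 318, 32, 18, 201] [77.1, 327.6]
side rim,plug top, [[378.36431591 171.88658483]
 [379.6315874  160.22440322]
 [375.54016555 197.83953977]]
```

Firm contact (17.6 N) at TCP z = 114.4, just where the plug should be home. To rule out the fingertips standing on the rim instead, I'll let go, rise, shut the jaws and press on the plug's top.

>>> send_rows:
  moves:
    - [[0,0,-0.005,0,0,0],[0,0,-0.005,0,0,0],[0,0,-0.005,0,0,0],[0,0,-0.005,0,0,0],[0,0,-0.005,0,0,0],[0,0,-0.005,0,0,0]]
  grip: 0.3

```text
t: 17.73
eef_pos: [471.3, -254.2, 114.1]
tcp_rot: [-3.142, 0.001, -0.4]
ft_force: [0.3, 0.5, -0.6]
opening: 0.348
```

>>> send_rows:
  moves:
    - [[0,0,-0.04,0,0,0],[0,0,-0.1,0,0,0],[0,0,-0.17,0,0,0],[0,0,-0.19,0,0,0],[0,0,-0.19,0,0,0]]

```text
t: 18.15
eef_pos: [472.0, -254.6, 172.6]
tcp_rot: [3.141, -0.003, -0.4]
ft_force: [-0.5, -0.3, 0.5]
opening: 0.348
```

>>> send_rows:
  moves:
    - [[0,0,0,0,0,0],[0,0,0,0,0,0],[0,0,0,0,0,0],[0,0,0,0,0,0],[0,0,0,0,0,0],[0,0,0,0,0,0],[0,0,0,0,0,0],[0,0,0,0,0,0]]
  grip: 1

```text
t: 18.82
eef_pos: [471.4, -254.2, 171.4]
tcp_rot: [3.142, 0.0, -0.4]
ft_force: [0.2, -0.2, -0.0]
opening: 0.004
```

```bash
python3 - <<'E'
from h import *
s=env.state();r=R.from_euler('xyz',s['tcp_rot']);print(s['t'],s['eef_pos'],s['ft_force'],s['opening']*95)
w=cam('wrist');m=blobs(w,'blue',50)
c=cam('side');blobs(c,'blue',50)
M=[471.6,-254.3]
th=np.linspace(0,6.28,60)
for h,R0 in((162,8),(165,8),(130,11)):
    q=np.array([[M[0]+R0*np.cos(a),M[1]+R0*np.sin(a),h] for a in th]);P=proj(c,q);W=proj(w,q);print(h,'side',P.min(0),P.max(0),'wrist',W.min(0),W.max(0))
cv2.imwrite('pics/m9.png',np.hstack([cv2.resize(c['image'][140:240,330:430],(400,400)),cv2.resize(w['image'][160:280,217:337],(400,400))])[:,:,::-1])
E
```

```text
18.8167 [ 471.43310519 -254.24023207  171.35604571] [ 0.22263518 -0.21162012 -0.02091113] 0.387102311227958
blue [266, 189, 24, 48, 912] [277.5, 213.2]
blue [379, 331, 12, 7, 55] [384.7, 334.9]
blue [412, 77, 67, 47, 2407] [446.5, 98.3]
blue [372, 160, 19, 40, 335] [377.8, 179.8]
blue [61, 318, 32, 18, 201] [77.1, 327.6]
162 side [376.35404986 158.9279979 ] [382.91792744 161.53676317] wrist [267.60875866 221.67733311] [288.63882962 241.52425098]
165 side [376.46979302 157.82120084] [383.04380129 160.41883059] wrist [267.48087618 222.91086773] [288.7908039  242.99486282]
130 side [373.93332971 170.03039261] [382.81208993 173.77434421] wrist [265.33267118 206.93076581] [290.69196498 231.16183339]
```

View pics/m9.png

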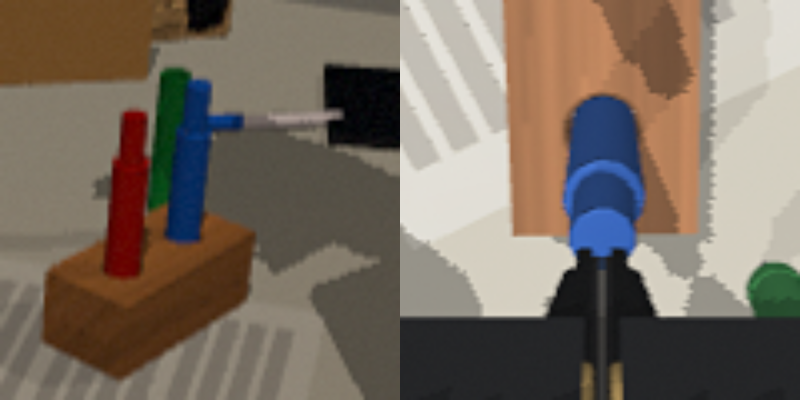

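The picture shows the blue plug standing on the rim, as tall above its barrel as the red one. That was my 12th picture, so from here I go by numbers. I'll find the fingers in the side image from its dark pixels before I press.

```bash
python3 - <<'E'
from h import *
s=env.state();r=R.from_euler('xyz',s['tcp_rot']);c=cam('side');w=cam('wrist')
g=c['image'].max(-1)
for row in range(90,166,4): print(row,g[row,355:405:3].tolist())
print(proj(c,[s['eef_pos']+r.apply([0,0,z]) for z in(8,-11,-19,-29,-40,-60,-80)]).round(0).tolist())
q=env.outline_of('side','marker');
for d in q:
    y,x=np.where(d['region']);print(d['confidence'],d['xy'],x.min(),x.max(),y.min(),y.max())
E
```

```text
90 [103, 25, 17, 19, 18, 9, 114, 6, 13, 9, 5, 6, 13, 8, 8, 10, 6]
94 [29, 24, 22, 20, 17, 22, 12, 6, 11, 0, 10, 8, 8, 1, 15, 6, 10]
98 [21, 21, 17, 21, 19, 17, 20, 12, 4, 10, 10, 4, 9, 17, 9, 10, 13]
102 [5, 12, 11, 7, 28, 33, 51, 26, 20, 20, 21, 17, 16, 13, 11, 18, 17]
106 [39, 59, 47, 22, 82, 18, 25, 54, 69, 66, 78, 64, 33, 18, 21, 19, 24]
110 [93, 136, 131, 77, 38, 10, 17, 63, 26, 26, 24, 17, 9, 30, 70, 76, 20]
114 [102, 88, 116, 120, 71, 13, 12, 52, 23, 21, 73, 56, 56, 36, 32, 62, 60]
118 [108, 107, 90, 102, 103, 118, 116, 123, 9, 18, 15, 8, 0, 18, 42, 43, 48]
122 [105, 108, 106, 108, 106, 119, 115, 119, 9, 6, 10, 5, 100, 119, 121, 120, 119]
126 [108, 105, 105, 106, 107, 120, 119, 122, 12, 9, 12, 3, 123, 118, 119, 120, 117]
130 [107, 109, 104, 104, 104, 123, 119, 113, 4, 14, 0, 13, 114, 120, 119, 120, 120]
134 [106, 106, 106, 105, 107, 101, 107, 98, 18, 5, 6, 49, 94, 119, 112, 113, 92]
138 [108, 106, 107, 105, 105, 103, 101, 76, 13, 7, 10, 107, 101, 94, 93, 93, 93]
142 [108, 106, 105, 105, 106, 116, 100, 68, 12, 10, 6, 123, 131, 133, 134, 132, 131]
146 [105, 108, 105, 107, 109, 84, 77, 85, 3, 30, 78, 135, 131, 132, 132, 133, 133]
150 [108, 106, 105, 105, 105, 111, 111, 116, 136, 133, 134, 130, 131, 133, 133, 133, 134]
154 [107, 106, 108, 108, 86, 135, 132, 132, 132, 131, 131, 133, 132, 132, 132, 132, 134]
158 [107, 108, 108, 107, 106, 84, 57, 50, 137, 133, 134, 131, 132, 132, 131, 131, 131]
162 [132, 133, 133, 132, 133, 41, 58, 44, 111, 94, 132, 130, 131, 133, 132, 132, 133]
[[380.0, 160.0], [381.0, 153.0], [381.0, 150.0], [381.0, 146.0], [382.0, 141.0], [383.0, 134.0], [383.0, 126.0]]
0.82 [376.1, 185.4] 371 382 173 200
0.7 [372.2, 174.1] 367 377 157 192
```

The finger ends at row 147, so the tips sit about 28 mm behind the TCP, at z ≈ 199. Pressing on the plug's top will confirm both that figure and that the plug is home.

>>> send_rows:
  moves:
    - [[0,0,0.03,0,0,0],[0,0,0.06,0,0,0],[0,0,0.08,0,0,0],[0,0,0.095,0,0,0],[0,0,0.095,0,0,0]]

```text
t: 19.48
eef_pos: [471.0, -254.0, 141.6]
tcp_rot: [-3.141, 0.002, -0.4]
ft_force: [-0.5, 1.0, 0.4]
opening: -0.0
```

>>> send_rows:
  moves:
    - [[0,0,0.007,0,0,0],[0,0,0.013,0,0,0],[0,0,0.018,0,0,0],[0,0,0.018,0,0,0]]

```text
t: 19.82
eef_pos: [471.4, -254.2, 137.4]
tcp_rot: [3.142, 0.0, -0.4]
ft_force: [-0.6, -0.1, 0.2]
opening: 0.007
```

>>> send_rows:
  moves:
    - [[0,0,0.005,0,0,0],[0,0,0.01,0,0,0],[0,0,0.01,0,0,0]]

```text
t: 20.07
eef_pos: [471.5, -254.3, 134.5]
tcp_rot: [3.141, -0.0, -0.4]
ft_force: [0.4, -0.4, 0.3]
opening: 0.003
```

>>> send_rows:
  moves:
    - [[0,0,0.005,0,0,0],[0,0,0.01,0,0,0],[0,0,0.01,0,0,0]]

```text
t: 20.32
eef_pos: [473.2, -255.5, 134.0]
tcp_rot: [3.14, -0.006, -0.4]
ft_force: [-1.3, 0.3, 21.7]
opening: 0.006
```

>>> send_rows:
  moves:
    - [[0,0,0.005,0,0,0],[0,0,0.01,0,0,0],[0,0,0.01,0,0,0]]

```text
t: 20.57
eef_pos: [475.0, -256.7, 133.5]
tcp_rot: [3.139, -0.012, -0.4]
ft_force: [-1.1, 0.9, 44.8]
opening: 0.005
```

Solid stop with the tips on the plug's top: contact at TCP z ≈ 134.3, so the tips are 27.7 mm behind the TCP and the plug is home. Back off, open, and go down over the barrel. With TCP at z ≈ 66 the tips will be at about 94 and the grasp point at about 113.

>>> send_rows:
  moves:
    - [[0,0,-0.02,0,0,0],[0,0,-0.04,0,0,0],[0,0,-0.08,0,0,0],[0,0,-0.1,0,0,0],[0,0,-0.1,0,0,0],[0,0,-0.1,0,0,0],[0,0,-0.1,0,0,0],[0,0,-0.1,0,0,0],[0,0,-0.1,0,0,0]]
  grip: -0.1

```text
t: 21.32
eef_pos: [471.3, -254.1, 158.0]
tcp_rot: [-3.141, 0.001, -0.4]
ft_force: [0.3, -0.5, -0.8]
opening: 0.537
```

```bash
python3 - <<'E'
from h import *
s=env.state();print(s['t'],s['eef_pos'],s['ft_force'],s['opening']*95)
to([471.6,-254.3,105],down(-.4));to([471.6,-254.3,66],down(-.4))
w=cam('wrist');blobs(w,'blue',50)
th=np.linspace(0,6.28,60)
for h,R0 in((162,8),(130,11)):
    q=np.array([[471.6+R0*np.cos(a),-254.3+R0*np.sin(a),h] for a in th]);W=proj(w,q);print(h,'wrist',W.min(0),W.max(0))
E
```

```text
21.3167 [ 471.29274513 -254.14938014  158.01542758] [ 0.3452259  -0.53926918 -0.77452998] 51.037371644180766
[0.0013, 0.0001, 0.1767] [-0.0001, 0.0005, 0.0]
[0.0014, 0.0001, 0.3067] [-0.0001, 0.0005, 0.0]
blue [265, 192, 25, 55, 1095] [277.0, 219.0]
162 wrist [267.23955728 227.46676638] [289.5730512  248.41218494]
130 wrist [264.91748967 211.18089319] [291.64566469 236.60180471]
```

>>> send_rows:
  moves:
    - [[0,0,0.05,0,0,0],[0,0,0.11,0,0,0],[0,0,0.17,0,0,0],[0,0,0.23,0,0,0],[0,0,0.28,0,0,0],[0,0,0.305,0,0,0],[0,0,0.305,0,0,0],[0,0,0.305,0,0,0]]

```text
t: 22.03
eef_pos: [471.5, -254.3, 67.1]
tcp_rot: [-3.142, 0.0, -0.4]
ft_force: [-0.3, 0.2, 0.5]
opening: 0.551
```

>>> send_rows:
  moves:
    - [[0,0,0,0,0,0],[0,0,0,0,0,0],[0,0,0,0,0,0],[0,0,0,0,0,0],[0,0,0,0,0,0],[0,0,0,0,0,0],[0,0,0,0,0,0],[0,0,0,0,0,0],[0,0,0,0,0,0]]
  grip: 1

```text
t: 22.78
eef_pos: [471.6, -254.4, 67.3]
tcp_rot: [3.141, -0.001, -0.4]
ft_force: [-0.1, 0.0, 5.3]
opening: 0.225
```

The barrel is gripped (opening 21.4 mm). Lift it out.

>>> send_rows:
  moves:
    - [[0,0,0,0,0,0],[0,0,0,0,0,0],[0,0,-0.03,0,0,0],[0,0,-0.08,0,0,0],[0,0,-0.15,0,0,0],[0,0,-0.23,0,0,0],[0,0,-0.31,0,0,0],[0,0,-0.39,0,0,0],[0,0,-0.47,0,0,0],[0,0,-0.5,0,0,0],[0,0,-0.5,0,0,0],[0,0,-0.5,0,0,0]]

```text
t: 23.78
eef_pos: [471.2, -254.0, 216.5]
tcp_rot: [-3.142, 0.0, -0.4]
ft_force: [-0.3, 0.4, -1.6]
opening: 0.225
```

```bash
python3 - <<'E'
from h import *
from scipy.optimize import minimize
s=env.state();r=R.from_euler('xyz',s['tcp_rot']);print(s['t'],s['eef_pos'],s['tcp_rot'],s['joints'].round(3),s['ft_force'],s['opening']*95)
cs={n:cam(n) for n in('side','top')}
print('side held:');blobs(cs['side'],'blue',40)
e=s['eef_pos'];
for h,R0 in((95.2,8),(63.3,11)):
    q=np.array([e+r.apply([R0*np.cos(a),R0*np.sin(a),-h]) for a in np.linspace(0,6.28,40)]);P=proj(cs['side'],q);print('pred',P.min(0),P.max(0))
print('nib',proj(cs['side'],[e+r.apply([0,0,64.3])]))
reg={}
for n in cs:
    o=env.outline_of(n,'block');reg[n]=o[0]['region'];print(n,o[0]['confidence'],o[0]['xy'],reg[n].sum())
def render(n,p):
    x,y,a=p;R2=np.array([[np.cos(a),-np.sin(a)],[np.sin(a),np.cos(a)]]);m=np.zeros((420*4,560*4),np.uint8)
    def hull(pts):
        P=proj(cs[n],[[*(R2@q[:2]+[x,y]),q[2]] for q in pts]);cv2.fillConvexPoly(m,cv2.convexHull(np.int32(P*4+2)),1)
    hull([(u,v,z) for u in(-60,60) for v in(-20,20) for z in(0,20)])
    for u in(22,45): hull([(u+8*np.cos(t),8*np.sin(t),z) for t in np.arange(0,6.3,.5) for z in(20,38)])
    return m
def cost(p):
    c=0
    for n in cs:
        m=render(n,p).astype(bool);g=np.kron(reg[n],np.ones((4,4),bool));c+=1-(m&g).sum()/(m|g).sum()
    return c
b=None
for a in(-.34,-.2,-.5):
    o=minimize(cost,[583,5.5,a],method='Nelder-Mead',options=dict(initial_simplex=np.array([[583,5,a],[593,5,a],[583,15,a],[583,5,a+.2]])))
    if b is None or o.fun<b.fun:b=o
x,y,a=b.x;print(b.x,b.fun,'spot',x-28*np.cos(a),y-28*np.sin(a))
E
```

```text
23.7833 [ 471.17823196 -254.01319228  216.48361527] [-3.14159021e+00  3.01519685e-04 -3.99866691e-01] [-0.618  0.332  1.739 -0.     1.07  -0.218] [-0.260346    0.35184864 -1.6192854 ] 21.363812432085368
side held:
blue [395, 77, 84, 47, 2567] [442.9, 102.0]
blue [376, 101, 12, 53, 354] [382.1, 130.7]
blue [377, 169, 14, 4, 49] [383.0, 170.3]
blue [61, 318, 32, 18, 200] [77.1, 327.5]
pred [382.70987244  99.45274646] [389.82187622 101.39568088]
pred [379.99985436 112.53381921] [389.60904557 115.42850008]
nib [[379.38475564 163.91414586]]
side 0.72 [294.8, 253.5] 745
top 0.75 [263.6, 219.7] 659
[ 5.84397830e+02  5.70821141e+00 -3.29655925e-01] 0.3039957228146104 spot 557.905524459238 14.772301413008787
```

The spot fits at (558,15), agreeing with the first estimate (557,15). Next I'll rise and carry the marker over the block, turning the jaws so that the hand can lean back towards the robot.

```bash
python3 - <<'E'
from h import *
s=env.state();b=(s['eef_pos'],R.from_euler('xyz',s['tcp_rot']))
yaw=-1.545; n=np.array([558,14.8,0])
P1=np.array([471,-254,262]);to(P1,down(-.4),b)
P2=n+[0,0,262];to(P2,down(yaw),(P1,down(-.4)))
b=(P2,down(yaw))
for t in(.25,.5,.785):
    Rt=down(yaw)*R.from_rotvec([t,0,0]); to(n+[0,0,190]-Rt.apply([0,0,64.3]),Rt,b)
Rt=down(yaw)*R.from_rotvec([.785,0,0]); bb=(n+[0,0,190]-Rt.apply([0,0,64.3]),Rt); to(bb[0]-[0,0,100],Rt,bb)
E
```

```text
[-0.0005, 0.0001, -0.1544] [-0.0003, 0.0014, 0.0001]
[-0.0818, -0.9382, -0.0] [0.0, -0.0, 0.7289]
[0.0, 0.053, 0.0323] [0.1592, 0.0, 0.0]
[0.0, 0.1028, 0.0519] [0.3183, 0.0, -0.0]
[0.0, 0.1515, 0.0884] [0.4997, 0.0, -0.0]
[0.0, 0.2356, 0.2358] [0.0, 0.0, 0.0]
```

>>> send_rows:
  moves:
    - [[0,0,-0.05,0,0,0],[0,0,-0.1,0,0,0],[0,0,-0.15,0,0,0],[0,0,-0.15,0,0,0]]

```text
t: 24.32
eef_pos: [472.1, -254.7, 263.6]
tcp_rot: [3.141, -0.002, -0.4]
ft_force: [-0.4, -0.3, -0.4]
opening: 0.226
```

>>> send_rows:
  moves:
    - [[-0.004,-0.04,0,0,0,0.05],[-0.01,-0.12,0,0,0,0.11],[-0.018,-0.21,0,0,0,0.18],[-0.027,-0.31,0,0,0,0.25],[-0.036,-0.41,0,0,0,0.33],[-0.045,-0.51,0,0,0,0.4],[-0.054,-0.61,0,0,0,0.48],[-0.063,-0.71,0,0,0,0.55],[-0.072,-0.81,0,0,0,0.62],[-0.08,-0.9,0,0,0,0.68],[-0.082,-0.938,0,0,0,0.729],[-0.082,-0.938,0,0,0,0.729]]

```text
t: 25.32
eef_pos: [558.5, 16.8, 260.3]
tcp_rot: [3.14, 0.0, -1.546]
ft_force: [-0.1, -0.1, -1.2]
opening: 0.225
```

>>> send_rows:
  moves:
    - [[0,0.018,0.01,0.05,0,0],[0,0.035,0.021,0.1,0,0],[0,0.053,0.032,0.16,0,0],[0,0.07,0.038,0.21,0,0],[0,0.086,0.045,0.265,0,0],[0,0.103,0.052,0.318,0,0],[0,0.103,0.052,0.318,0,0]]

```text
t: 25.9
eef_pos: [523.5, 13.2, 244.0]
tcp_rot: [-2.643, -0.001, -1.544]
ft_force: [0.9, -0.0, 0.3]
opening: 0.223
```

```bash
python3 - <<'E'
from h import *
s=env.state();r=R.from_euler('xyz',s['tcp_rot']);z=r.apply([0,0,1])
print(s['t'],s['eef_pos'],s['joints'].round(3),s['ft_force'],s['opening']*95,'tilt',np.degrees(np.arccos(-z[2])),'nib',s['eef_pos']+64.3*z)
E
```

```text
25.9 [523.52620906  13.21753915 244.00393024] [-0.148  0.109  2.078  0.183  0.468  1.252] [ 0.91375938 -0.04189247  0.33065604] 21.186543362505677 tilt 28.58911074550486 nib [554.28646324  13.95764656 187.54377612]
```

Tilt is 28.6° with the joints well inside range (q5 = 0.47). Next: tilt to about 40° and lower part-way.

```bash
python3 - <<'E'
from h import *
s=env.state();b=(s['eef_pos'],R.from_euler('xyz',s['tcp_rot']))
n=np.array([558,14.8,0]);Rt=down(-1.545)*R.from_rotvec([.7,0,0])
for z in (187,110,46): to(n+[0,0,z]-Rt.apply([0,0,64.3]),Rt,b)
E
```

```text
[-0.0024, 0.0327, 0.0119] [0.128, -0.0004, 0.0011]
[-0.0028, 0.1556, 0.2372] [0.128, -0.0004, 0.0011]
[-0.0031, 0.2576, 0.4246] [0.128, -0.0004, 0.0011]
```

>>> send_rows:
  moves:
    - [[-0.002,0.016,0.006,0.06,0,0],[-0.002,0.033,0.012,0.128,0,0.001],[-0.002,0.06,0.06,0.128,0,0.001],[-0.002,0.09,0.12,0.128,0,0.001],[-0.003,0.12,0.18,0.128,0,0.001],[-0.003,0.156,0.237,0.128,0,0.001],[-0.003,0.156,0.237,0.128,0,0.001],[-0.003,0.156,0.237,0.128,0,0.001],[-0.003,0.156,0.237,0.128,0,0.001]]

```text
t: 26.65
eef_pos: [530.4, 30.2, 197.2]
tcp_rot: [-2.425, 0.034, -1.514]
ft_force: [0.2, 0.6, 0.2]
opening: 0.225
```

```bash
cat >> h.py <<'E'
def nibcheck(L=64.3):
    s=env.state();r=R.from_euler('xyz',s['tcp_rot']);z=r.apply([0,0,1]);nib=s['eef_pos']+L*z
    print(s['t'],s['eef_pos'],s['joints'].round(3),s['ft_force'].round(1),s['opening']*95,'tilt',np.degrees(np.arccos(-z[2])),'nib',nib)
    for n in('side','top','wrist'):
        c=cam(n);g=c['image'].astype(int);sat=g.max(-1)-g.min(-1)
        print(n,'pred nib, nose end, plug top',proj(c,[nib,nib-22*z,nib-159*z]).round(1).tolist())
        blobs(c,'blue',20)
        print('  look',[(q['xy'],round(q['confidence'],2)) for q in env.look_for(n,'marker_nib')][:3],[(q['xy'],round(q['confidence'],2)) for q in env.look_for(n,'block_spot')][:2],'pred spot',proj(c,[[557.9,14.8,20]]).round(1).tolist())
        cv2.imwrite(f'pics/end_{n}_{s["t"]:.0f}.png',c['image'][:,:,::-1])
E
python3 -c "
from h import *
nibcheck()"
```

```text
26.65 [530.4192287   30.17489059 197.1546329 ] [-0.164  0.186  2.292  1.786  0.174 -0.365] [0.2 0.6 0.2] 21.350484093181237 tilt 41.121972563528956 nib [572.51462324  34.20433006 148.71672032]
side pred nib, nose end, plug top [[296.2, 211.3], [303.0, 205.3], [350.5, 163.9]]
blue [392, 77, 10, 17, 92] [395.8, 84.6]
blue [377, 169, 14, 4, 48] [383.1, 170.2]
blue [302, 185, 24, 23, 244] [313.2, 196.1]
blue [61, 318, 32, 18, 201] [77.1, 327.6]
  look [([315.1, 197.2], 0.64)] [([294.6, 258.3], 0.68)] pred spot [[305.8, 258.0]]
top pred nib, nose end, plug top [[249.3, 217.5], [249.5, 222.3], [250.8, 256.0]]
blue [128, 113, 17, 9, 58] [136.2, 117.1]
blue [246, 223, 10, 29, 228] [250.1, 238.0]
blue [50, 231, 19, 8, 66] [58.8, 234.1]
blue [451, 243, 12, 18, 67] [456.4, 251.5]
  look [([393.6, 251.7], 0.64), ([249.5, 233.1], 0.62)] [([142.5, 242.9], 0.45)] pred spot [[257.8, 230.6]]
wrist pred nib, nose end, plug top [[277.8, 212.0], [277.9, 218.8], [278.9, 315.6]]
blue [103, 90, 24, 13, 140] [114.2, 95.1]
blue [257, 211, 41, 69, 2098] [277.2, 249.3]
blue [260, 307, 37, 27, 871] [277.8, 319.0]
  look [([278.7, 245.6], 0.91)] [([310.4, 226.9], 0.69), ([101.3, 259.6], 0.52)] pred spot [[295.0, 264.0]]
```

A 41° lean towards the robot drives the wrist into its singularity (q5 = 0.17, q4 swinging). I'll back out upwards and lean the hand the other way instead, outwards, where q5 is roomy. The space between cone and scissors is free there.

```bash
python3 - <<'E'
from h import *
n=np.array([558,14.8,0])
Rt=down(-1.545)*R.from_rotvec([.42,0,0]);to(n+[0,0,200]-Rt.apply([0,0,64.3]),Rt)
E
```

```text
[0.048, -0.1359, -0.1517] [-0.1891, 0.0291, 0.004]
```

>>> send_rows:
  moves:
    - [[0.012,-0.03,-0.04,-0.04,0.007,0],[0.024,-0.06,-0.08,-0.09,0.014,0],[0.036,-0.1,-0.11,-0.14,0.022,0],[0.048,-0.136,-0.152,-0.189,0.029,0.004],[0.048,-0.136,-0.152,-0.189,0.029,0.004],[0.048,-0.136,-0.152,-0.189,0.029,0.004],[0.048,-0.136,-0.152,-0.189,0.029,0.004],[0.048,-0.136,-0.152,-0.189,0.029,0.004]]

```text
t: 27.77
eef_pos: [532.7, 21.4, 255.9]
tcp_rot: [-2.641, 0.048, -1.503]
ft_force: [-0.2, -0.5, -0.6]
opening: 0.228
```

```bash
python3 - <<'E'
from h import *
s=env.state();r=R.from_euler('xyz',s['tcp_rot']);z=r.apply([0,0,1])
print(s['t'],s['eef_pos'],s['tcp_rot'],s['joints'].round(3),s['ft_force'],s['opening']*95,'tilt',np.degrees(np.arccos(-z[2])),'nib',s['eef_pos']+64.3*z)
n=np.array([558,14.8,0])
for t in(.2,0): Rt=down(-1.545)*R.from_rotvec([t,0,0]);to(n+[0,0,200]-Rt.apply([0,0,64.3]),Rt)
E
```

```text
27.7667 [532.71058363  21.42420183 255.94986593] [-2.64061216  0.04849698 -1.50330395] [-0.172  0.11   2.041  0.312  0.531  1.111] [-0.19475285 -0.45932215 -0.58687151] 21.64389799513084 tilt 28.826852353461646 nib [563.33825823  26.23479514 199.61787022]
[0.0248, -0.0471, -0.0025] [-0.1909, 0.0382, 0.0144]
[0.0263, -0.0865, 0.0141] [-0.3182, 0.0369, 0.0182]
```

>>> send_rows:
  moves:
    - [[0.006,-0.015,0,-0.06,0.01,0.003],[0.012,-0.03,0,-0.12,0.02,0.007],[0.025,-0.047,-0.002,-0.19,0.038,0.014],[0.025,-0.067,0.006,-0.25,0.038,0.016],[0.026,-0.086,0.014,-0.318,0.037,0.018],[0.026,-0.086,0.014,-0.318,0.037,0.018],[0.026,-0.086,0.014,-0.318,0.037,0.018],[0.026,-0.086,0.014,-0.318,0.037,0.018]]

```text
t: 28.43
eef_pos: [557.9, 16.6, 262.9]
tcp_rot: [-3.139, 0.002, -1.542]
ft_force: [0.2, -0.3, -0.4]
opening: 0.222
```

```bash
python3 - <<'E'
from h import *
s=env.state();r=R.from_euler('xyz',s['tcp_rot']);z=r.apply([0,0,1])
print(s['t'],s['eef_pos'],s['tcp_rot'],s['joints'].round(3),s['ft_force'],s['opening']*95,'tilt',np.degrees(np.arccos(-z[2])),'nib',s['eef_pos']+64.3*z)
n=np.array([558,14.8,0])
for t in(-.25,-.5,-.75): Rt=down(-1.545)*R.from_rotvec([t,0,0]);to(n+[0,0,180]-Rt.apply([0,0,64.3]),Rt)
E
```

```text
28.4333 [557.9168819   16.55274144 262.86760501] [-3.13853594e+00  2.49988472e-03 -1.54179328e+00] [-0.09   0.324  1.622  0.003  1.194  1.45 ] [ 0.2235879  -0.27904164 -0.41013607] 21.105759569782297 tilt 0.22624885345440213 nib [558.10868449  16.71911516 198.56810632]
[0.0062, -0.0529, 0.0687] [-0.1611, 0.0013, 0.0022]
[0.0064, -0.1026, 0.0884] [-0.3203, 0.0011, 0.0024]
[0.0066, -0.1458, 0.1198] [-0.4794, 0.0008, 0.0025]
```

Back upright over the spot with a healthy posture. Now lean the other way to 43°.

>>> send_rows:
  moves:
    - [[0.006,-0.018,0.02,-0.05,0,0.002],[0.006,-0.035,0.045,-0.1,0,0.002],[0.006,-0.053,0.069,-0.16,0.001,0.002],[0.006,-0.07,0.075,-0.215,0.001,0.002],[0.006,-0.087,0.081,-0.27,0.001,0.002],[0.006,-0.103,0.088,-0.32,0.001,0.002],[0.006,-0.117,0.098,-0.375,0.001,0.002],[0.007,-0.131,0.109,-0.43,0.001,0.002],[0.007,-0.146,0.12,-0.479,0.001,0.002],[0.007,-0.146,0.12,-0.479,0.001,0.002],[0.007,-0.146,0.12,-0.479,0.001,0.002]]

```text
t: 29.35
eef_pos: [602.0, 15.8, 226.2]
tcp_rot: [2.392, 0.0, -1.544]
ft_force: [0.2, 0.1, -0.2]
opening: 0.224
```

```bash
python3 - <<'E'
from h import *
nibcheck()
n=np.array([558,14.8,0]);Rt=down(-1.545)*R.from_rotvec([-.75,0,0])
for z in(90,46): to(n+[0,0,z]-Rt.apply([0,0,64.3]),Rt)
E
```

```text
29.35 [602.04838205  15.80839571 226.21769697] [-0.056  0.803  1.057 -0.062  2.028  1.483] [ 0.2  0.1 -0.2] 21.253462581659917 tilt 42.93995396381154 nib [558.26050744  14.65027642 179.14572233]
side pred nib, nose end, plug top [[306.4, 195.3], [299.6, 187.1], [255.8, 134.2]]
blue [389, 98, 19, 22, 212] [396.1, 111.7]
blue [258, 133, 43, 54, 421] [282.5, 165.6]
blue [377, 169, 14, 4, 50] [383.0, 170.3]
blue [61, 318, 32, 18, 200] [77.1, 327.5]
  look [([371.9, 173.6], 0.82)] [([297.3, 259.3], 0.81)] pred spot [[305.8, 258.0]]
top pred nib, nose end, plug top [[257.0, 221.6], [256.9, 214.3], [256.3, 165.3]]
blue [129, 113, 16, 9, 55] [136.3, 117.1]
blue [50, 231, 19, 7, 63] [59.1, 234.0]
blue [451, 243, 12, 18, 67] [456.4, 251.5]
  look [] [] pred spot [[257.8, 230.6]]
wrist pred nib, nose end, plug top [[277.9, 209.3], [277.9, 215.9], [278.9, 309.0]]
blue [257, 211, 41, 69, 2159] [277.3, 249.6]
blue [258, 307, 38, 22, 666] [276.5, 315.9]
blue [401, 306, 17, 22, 268] [408.6, 315.9]
  look [([541.3, 162.8], 0.64), ([277.1, 241.8], 0.63)] [([289.6, 69.1], 0.95)] pred spot [[277.5, 100.7]]
[0.0004, -0.2054, 0.2229] [-0.0008, -0.0003, 0.0008]
[0.0005, -0.3053, 0.3303] [-0.0008, -0.0003, 0.0008]
```

>>> send_rows:
  moves:
    - [[0,-0.03,0.03,0,0,0],[0,-0.07,0.075,0,0,0],[0,-0.12,0.13,0,0,0],[0,-0.17,0.185,0,0,0],[0,-0.205,0.223,0,0,0],[0,-0.205,0.223,0,0,0],[0,-0.205,0.223,0,0,0]]

```text
t: 30.38
eef_pos: [601.4, 16.1, 135.6]
tcp_rot: [2.39, 0.001, -1.544]
ft_force: [-0.7, -0.4, -0.5]
opening: 0.225
```

```bash
python3 - <<'E'
from h import *
nibcheck()
c=cam('wrist');a=-.33;ct=np.array([584.4,5.7]);R2=np.array([[np.cos(a),-np.sin(a)],[np.sin(a),np.cos(a)]])
P=proj(c,[[*(ct+R2@[u,v]),20] for u,v in((-60,-20),(-60,20),(60,20),(60,-20))]);print('top corners',P.round(1).tolist())
for o in env.outline_of('wrist','block')[:2]:
    y,x=np.where(o['region']);print(o['confidence'],o['xy'],x.min(),x.max(),y.min(),y.max(),o['region'].sum())
    k=max(cv2.findContours(o['region'].astype(np.uint8),0,1)[0],key=cv2.contourArea);print(cv2.approxPolyDP(k,4,True)[:,0].tolist())
n=np.array([558,14.8,0]);Rt=down(-1.545)*R.from_rotvec([-.75,0,0])
to(n+[0,0,46]-Rt.apply([0,0,64.3]),Rt)
E
```

```text
30.3833 [601.39071404  16.13420364 135.60848013] [-0.055  0.879  1.14  -0.058  1.873  1.493] [-0.7 -0.4 -0.5] 21.347653483545667 tilt 43.08495908521907 nib [557.48349498  14.988005    88.64751396]
side pred nib, nose end, plug top [[306.3, 232.5], [299.8, 224.8], [258.3, 175.6]]
blue [377, 169, 14, 4, 50] [383.0, 170.3]
blue [259, 174, 42, 51, 410] [283.1, 204.3]
blue [61, 318, 32, 18, 200] [77.1, 327.5]
  look [([287.5, 212.3], 0.87)] [([295.9, 257.1], 0.59)] pred spot [[305.8, 258.0]]
top pred nib, nose end, plug top [[257.3, 227.2], [257.3, 220.4], [256.8, 175.1]]
blue [129, 113, 16, 9, 55] [136.3, 117.1]
blue [50, 231, 19, 7, 63] [59.1, 234.0]
blue [451, 243, 12, 18, 67] [456.4, 251.5]
  look [([398.3, 253.9], 0.73)] [] pred spot [[257.8, 230.6]]
wrist pred nib, nose end, plug top [[277.6, 210.4], [277.6, 217.1], [278.2, 311.1]]
blue [257, 211, 41, 69, 2154] [277.3, 249.6]
blue [258, 307, 38, 21, 658] [276.5, 315.8]
blue [401, 312, 21, 26, 437] [410.5, 325.0]
  look [([275.7, 242.4], 0.75), ([556.0, 192.6], 0.57)] [([278.3, 242.6], 0.47)] pred spot [[277.7, 155.6]]
top corners [[284.1, 177.2], [251.4, 169.6], [292.7, 80.4], [336.0, 95.3]]
0.87 [290.4, 122.7] 252 332 69 175 4576
[[294, 69], [252, 158], [254, 169], [282, 175], [332, 98], [330, 83]]
[0.0006, -0.0993, 0.1062] [-0.0002, -0.0002, 0.0009]
```

The block outline in the wrist view agrees with the fitted spot. In the side view the blue spans (259,174) to (301,225) against a prediction of (258,176) to (300,225), so the marker has not slipped and the plug is home. Last lowering, to 26 mm above the block.

>>> send_rows:
  moves:
    - [[0,-0.03,0.032,0,0,0],[0,-0.06,0.064,0,0,0],[0,-0.085,0.091,0,0,0],[0,-0.099,0.106,0,0,0],[0,-0.099,0.106,0,0,0],[0,-0.099,0.106,0,0,0],[0,-0.099,0.106,0,0,0],[0,-0.099,0.106,0,0,0],[0,-0.099,0.106,0,0,0],[0,-0.099,0.106,0,0,0],[0,-0.099,0.106,0,0,0],[0,-0.099,0.106,0,0,0]]

```text
t: 31.93
eef_pos: [601.8, 16.1, 93.1]
tcp_rot: [2.392, 0.001, -1.544]
ft_force: [-0.5, -0.5, -0.5]
opening: 0.227
```

```bash
python3 - <<'E'
from h import *
nibcheck()
t=cam('top');c=cam('side');blobs(t,'red',15);blobs(c,'red',15)
for q in('pinecone_mid','scissors_mid'): print(q,[(o['xy'],round(o['confidence'],2)) for o in env.look_for('side',q)][:2])
print(env.state()['qvel'].round(4))
E
```

```text
31.9333 [601.75545329  16.13080478  93.12359799] [-0.055  0.92   1.165 -0.057  1.804  1.497] [-0.5 -0.5 -0.5] 21.567589322430514 tilt 42.96247327799357 nib [557.94892518  14.97835164  46.06884322]
side pred nib, nose end, plug top [[305.9, 248.5], [299.6, 241.1], [259.2, 193.4]]
blue [377, 169, 14, 4, 50] [383.0, 170.3]
blue [260, 192, 41, 49, 395] [283.2, 220.7]
blue [61, 318, 32, 18, 200] [77.1, 327.5]
  look [([371.4, 171.9], 0.61)] [([294.5, 258.5], 0.7)] pred spot [[305.8, 258.0]]
top pred nib, nose end, plug top [[257.6, 229.2], [257.5, 222.7], [257.0, 179.0]]
blue [129, 113, 16, 9, 55] [136.3, 117.1]
blue [50, 231, 19, 7, 63] [59.1, 234.0]
blue [451, 243, 12, 18, 67] [456.4, 251.5]
  look [] [] pred spot [[257.8, 230.6]]
wrist pred nib, nose end, plug top [[277.7, 211.6], [277.7, 218.4], [278.3, 316.2]]
blue [257, 211, 41, 69, 2156] [277.3, 249.6]
blue [258, 307, 38, 22, 667] [276.5, 315.9]
blue [401, 324, 21, 14, 255] [411.3, 330.3]
  look [([278.3, 242.9], 0.83)] [([294.2, 154.6], 0.67)] pred spot [[277.8, 189.1]]
red [0, 107, 101, 96, 1612] [55.3, 150.4]
red [0, 177, 4, 21, 51] [0.9, 189.5]
red [334, 249, 13, 10, 92] [340.0, 253.4]
red [356, 168, 11, 42, 324] [361.5, 189.4]
red [259, 307, 10, 21, 186] [263.6, 316.6]
red [0, 368, 115, 52, 2724] [60.6, 389.4]
pinecone_mid [([266.7, 319.2], 0.72), ([198.0, 274.2], 0.66)]
scissors_mid [([287.9, 202.9], 0.73), ([289.9, 231.3], 0.46)]
[ 0.0021  0.0001  0.0008  0.0004 -0.0017  0.0002]
```

All of it is in place: nib 26 mm above the spot, tilt 43°, arm still, bystanders unmoved. Handing in.

```bash
python3 -c "
from h import *
print(env.job_done());s=env.state();print(s['t'],s['eef_pos'],s['opening'],s['ft_force'])"
```

```text
the job is handed in; nothing more can be done
None
the job is handed in; nothing more can be done
```

I pushed the blue refill home, drew the marker out of the stand, and handed the job in at about 32 s with the marker held nib-down at a slant over the block. No verdict is reported, so what follows is my own last checks.

**Last checks**
- **Nib position:** by the arm's pose, the nib is at (558, 15, 46). That is under 1 mm sideways of my estimate of the block spot (558, 15) and 26 mm above the block.
- **Slant and grip:** the tilt is 43°, the opening is 21.6 mm on the 22 mm barrel, and the joints are still.
- **Refill:** the side view shows the blue parts where a marker with its plug home should be, within 1 to 2 px.
- **Bystanders:** the red marker and red plug are where they were, to within 0.1 px. The scissors were found again about 3 px from their first sighting.
- **Block:** its outline in the wrist view agreed with my fit within about 3 px, shortly before the final lowering.

**What went wrong or disagreed**
- **First grasp missed:** the cameras and a touch on the plug put the fingertips about 28 mm behind the reported tool point, but the description says 8 mm ahead. I used the measured value.
- **Hard press:** the second press on the plug's top, to prove it was home, briefly reached 45 N at the wrist. It was on the fingertips, not the gripper's body.
- **Wrong lean first:** leaning the hand towards the robot ran into a wrist singularity, so I backed out and leaned it outwards.
- **Weak detections:** in the last side picture the pine-cone search first reported the red plug, and gave the cone itself second, about 5 px from its first sighting. The nib detector never found the nib itself, so the nib position comes from the arm's pose.

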